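Start the clamp bolt in its threaded boss and hold it

TASK

The hex-head bolt standing in the boss of the nut plate has not caught its thread. Take the glue bottle off the plate and stand it upright on the bench, well clear of the bolt (about 20 cm), then turn the bolt backward (anticlockwise from above) only until it drops into the start of the thread, and turn it one full turn forward (clockwise). Finish gripping the bolt's head between the fingers, not letting go, and leave the screwdriver, plug block and plywood offcut where they are.

Things in the scene. Friction and masses are not known exactly. Their poses are not given: they have to be found in the camera images.
- nut_plate: Fixed dark steel plate 110 x 140 x 10 mm with a round steel boss (36 mm across, top 34 mm above the bench) that the bolt stands in. Origin on the bolt's axis at the plate's underside, on the bench; z up. The plate spans x -55 to +55 and y -40 to +100 mm in its own frame; the glue bottle stands on its +y part.
- bolt: Plain steel bolt, 0.4 kg, upright. Hex head 30 mm across flats, 35 across corners, 20 tall. Origin on the axis at the head's underside (70 mm above the bench plus bolt_lift), z up; x is normal to a pair of flats, which repeat every 60 deg. It only turns and slides along its axis, sinks by its weight, cannot be pulled out. Fingers set 2 mm wider than the flats turn it and let it slide.
- bolt_head (a point): Centre of the bolt's head: on the axis, 10 mm above the head's underside and 10 mm below its top. Height 80 mm plus bolt_lift.
- bolt_turn (a joint): Turn of the bolt (rad), counted on over full turns: grows backward (anticlockwise from above), falls forward (clockwise). Right-hand thread, 8 mm lead, friction about 0.02 Nm. Turned backward 50 to 150 deg from its start it climbs up to 3 mm, passes the thread's end and drops 8 mm at once. Forward from its start it soon binds; after the drop it runs freely forward, sinking 8 mm a turn.
- bolt_lift (a joint): Height of the bolt (m), growing upward: about -0.003 to -0.001 at the start, rising to 0 just before the drop, about -0.008 right after it, -0.016 one full turn forward from there. Lower stop at -0.0235. Gripped hard, the bolt may hang in the fingers past the end of the thread and drops only when they loosen.
- glue_bottle: White squeeze bottle of wood glue with a pointed dark green nozzle, upright on the nut plate beside the bolt, in the way of the fingers. 56 mm across, 127 mm tall in all, straight-sided to about 80 mm, 0.15 to 0.28 kg. Origin at the centre of its underside, z up to the nozzle.
- screwdriver: Red-handled screwdriver, 166 mm long, 30 mm thick, lying flat, roughly along its own y axis; bystander. Origin at the centre of its underside.
- plug_block: Small pale block with a round grey plug on top, 39 x 54 x 28 mm; bystander. Origin at the centre of its underside.
- ply_offcut: Plywood offcut 56 x 55 x 18 mm, lying flat; bystander. Origin at the centre of its underside.
Not all that is in view belongs to the job. What is shaped like the glue_bottle but turquoise is not meant.

How it is judged:
By the outcome, as a careful person would: the job done as asked, in the order asked, and still so for the second after the job is handed in, while the arm keeps its last pose, push and grip.
It also fails if it takes over 72 s, if anything falls off the work surface, if the arm or the gripper's body presses on something with over 40 N, if the wrist force passes 120 N, or if a joint passes its speed limit or range.

ROBOT

A 7-joint arm with a two-finger parallel gripper is mounted at the origin on a cart in front of the work surface, level with it; the furniture and walls round the work are solid. World frame = base frame: x ahead of the robot, y to its left, z up, the work surface at z = 0. Lengths are in m, angles in rad, forces in N, time in s.
With the tool pointing down it reaches from about 0.4 to 0.85 m from the base axis. Payload 10.4 kg.
Tool frame: the origin (TCP) lies between the finger pads; the fingertips stand manip.finger_overhang ahead of it and the grasp point (between the pads) lies 11 mm behind it (manip.finger_overhang is the distance from the TCP to the fingertips, in m); x points along the fingers, z is the direction in which the jaws open and shut, and the axes are right-handed (so a half turn about x gives the same grasp; the last joint's range is limited). The gripper opens to 85 mm and grips with 20 to 120 N. Pads are 22 mm wide; open, the fingers measure 114 mm over their backs; the gripper's body (76 mm by 85 mm) begins 54 mm behind the grasp point. The pads swing forward as they close: fully open they stand 13 mm farther back than shut.
Start: joints at [-1.209, 0.332, -0.065, 1.46, 0.022, 1.35, -0.088], TCP at [0.235, 0.579, 0.207] pointing down, gripper open.
Joint ranges: [-2.6, 2.6], [-0.5, 2.12], [-1.47, 1.34], [0.16, 2.42], [-1.27, 4.41], [0.06, 2.06], [-2.6, 2.6]. Speed limits (rad/s): [2.22, 2.22, 2.79, 2.79, 3.14, 3.14, 3.14].

INTERFACE

Orientations are given as a unit quaternion [x, y, z, w].
In Python, from workcell import get_obs, camera, workorder, manip gives the robot as it stands. The module is installed in compiled form; this text tells all that it offers.
- The arm moves only by the tool play_rows, never from a script. Its argument "increments" is text: rows parted by semicolons, each of 4 numbers parted by spaces: the shift along the tool's x, y, z in m, then the turn about the tool's x in rad. A call has 1 to 20 rows; each row shifts and turns the pose as measured when the row begins, along the tool's axes as they then stand; what a row does not reach is not made up. A row lasts 1/10 s, in which the tool goes at most 50 mm and 8.59 degrees, less where a joint would pass 70% of its speed; a pose out of reach is approached as far as the arm can. A call is refused whole if a number of a shift passes 0.05 or a number of a turn 0.15, either way. A call with a gripper value outside its range is refused whole. "hand" is the gripper command: -1 is fully open, 1 is shut, values between are in proportion, set as the call begins (left out, the last holds). The fingers move at their own pace and stop on an object; "squeeze" is the grip in N (left out, the last holds). Time passes only in rows, so rows that do not move let the fingers close. It gives the time, the measured TCP pose, the force and the opening at its end, in the units of the state.
- get_obs(): the state, without advancing time (a new reading comes with each control period).
- camera(name): name is "scene" or "top"; returns a dict with "img" (384x512x3 uint8, blue, green, red), "fov_y" (degrees; the focal length in pixels is half the picture's height over the tangent of half this angle, whatever the lens; pixels are square), "cx", "cy" (the principal point, pixels), "R" (3x3) and "t" (3): a world point X has camera coordinates R X + t. Camera axes: x right, y down, z forward; pixel columns grow to the right and rows downward; lengths in m; the calibration is good to about 2 mm. A picture is of the moment at which its call begins. There is no depth.
- workorder.hand_in(): hands the job in, once; it reports no verdict.
The state is a dict: "clock": time; "joint_pos": joint angles; "joint_velocities": joint speeds; "tau": joint torques, N m; "position": TCP position; "ee_rot": TCP orientation; "ft_force": force on the tool from outside, world axes, zero at the start; "torque": the same for the moment, N m; "grip_width": opening from 0.0 (shut) to 1.0 (fully open).
Only numpy, scipy, OpenCV 4.12 (cv2) and the standard library are available. Lean on these libraries where they do the work, as an engineer would, in place of code of your own. Each camera call takes 0.05 s, during which the arm holds its last target.

## Working session

There is one attempt and no reset: what is moved stays moved. The work goes in short steps, Python scripts to look and compute and a tool call to move; the robot and the scene stay as the last step left them, time stands still between calls to the robot, and variables do not carry over. Pictures are saved under pics/ and viewed, and the job is handed in when it is done.

Besides the shell and the picture viewer there is one more tool, called after "Call:" by a JSON object that holds its "api" and its "payload", one argument or row to a line. play_rows: Moves the arm, as the interface text tells. Its arguments: {"type":"object","properties":{"increments":{"type":"string"},"hand":{"type":"number"},"squeeze":{"type":"number"}},"required":["increments"]}

```bash
ls; mkdir -p pics; python3 - <<'E'
from workcell import get_obs,camera,workorder,manip
import cv2
o=get_obs()
for k,v in o.items(): print(k,v)
print(manip.finger_overhang)
for n in ["scene","top"]:
    c=camera(n); cv2.imwrite(f"pics/{n}0.png",c["img"]); print(n,c["fov_y"],c["cx"],c["cy"],c["R"],c["t"])
E
```

```text
pics
clock 0.0
joint_pos [-1.20857229  0.33289567 -0.06469834  1.4609518   0.02159068  1.34992252
 -0.08849762]
joint_velocities [-0.00038229  0.00147501 -0.00059817 -0.00034562 -0.00024475 -0.0001344
 -0.00034242]
tau [-2.76983619e-04 -6.25423694e+01  4.88994049e-02 -3.91614783e+01
  1.61186251e-02  9.61314101e-03 -3.17533340e-05]
position [0.23446825 0.57889379 0.2060961 ]
ee_rot [-0.39547574  0.58680441  0.39485465  0.58596018]
ft_force [-0.39880867 -0.37808819 -0.33073987]
torque [ 0.01879126  0.019401   -0.01512038]
grip_width 1.0002896803345256
0.008
scene 50.82859212487739 260.6219380334408 191.93890275893028 [[ 0.84148039 -0.54023244  0.00772474]
 [-0.30859109 -0.49230731 -0.8138827 ]
 [ 0.44348878  0.68248254 -0.58097787]] [-0.55063311  0.24316227  0.92831007]
top 54.96039501887472 252.14716846879193 187.11064160551823 [[-0.02401436 -0.9992773   0.02946502]
 [-0.98755157  0.01912893 -0.15612811]
 [ 0.15545164 -0.03284755 -0.98729723]] [-0.02552093  0.63459277  0.87571967]
```

View pics/scene0.png

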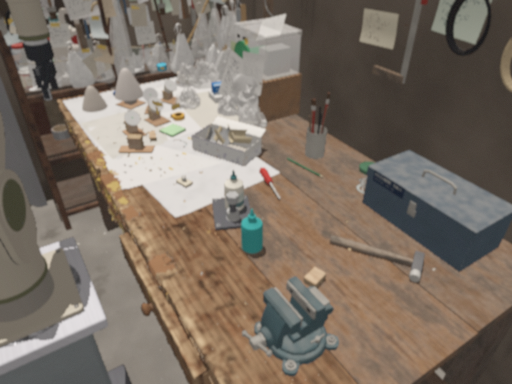

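View pics/top0.png

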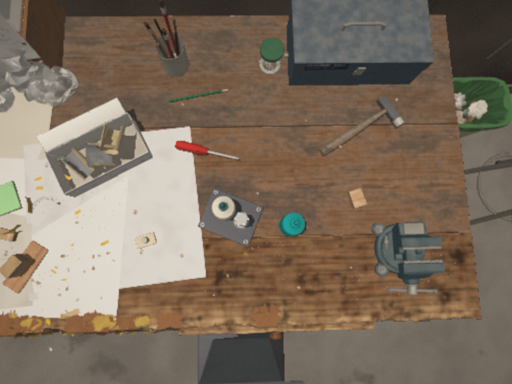

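```bash
cat > h.py <<'E'
import numpy as np,cv2
from workcell import get_obs,camera
def K(c): 
    f=c["img"].shape[0]/2/np.tan(np.radians(c["fov_y"]/2)); return f
def ray(c,u,v):
    d=np.array([(u-c["cx"])/K(c),(v-c["cy"])/K(c),1]); R=np.array(c["R"]);t=np.array(c["t"])
    return -R.T@t, R.T@d
def onz(c,u,v,z):
    o,d=ray(c,u,v); return o+d*(z-o[2])/d[2]
def proj(c,X):
    p=np.array(c["R"])@np.array(X)+np.array(c["t"]); return p[:2]/p[2]*K(c)+[c["cx"],c["cy"]]
def crop(c,x0,y0,w,h,s,name):
    cv2.imwrite(name,cv2.resize(c["img"][y0:y0+h,x0:x0+w],None,fx=s,fy=s,interpolation=cv2.INTER_CUBIC))
E
python3 - <<'E'
from h import *
c=camera("top"); crop(c,185,170,100,90,8,"pics/tc.png")
s=camera("scene"); crop(s,200,160,80,100,6,"pics/sc.png")
for n,u,v in [("0",256,192),("scr",207,150),("plug",146,241),("ply",358,198),("turq",293,224),("base edge",250,330)]: print(n,onz(c,u,v,0).round(3))
E
```

```text
0 [ 0.629 -0.051  0.   ]
scr [0.745 0.078 0.   ]
plug [0.507 0.235 0.   ]
ply [ 0.607 -0.322  0.   ]
turq [ 0.542 -0.145  0.   ]
base edge [ 0.281 -0.027 -0.   ]
```

View pics/tc.png

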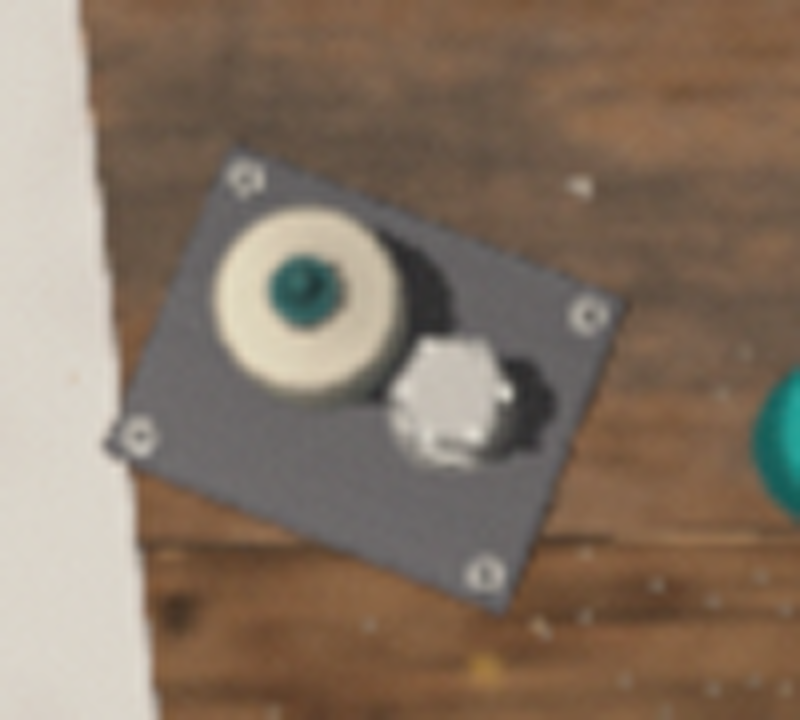

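View pics/sc.png

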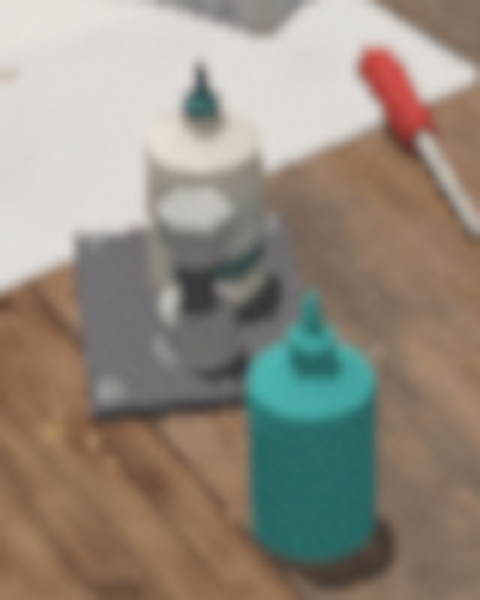

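```bash
python3 - <<'E'
from h import *
c=camera("top")
P=[onz(c,185+u/8,170+v/8,0.01)[:2] for u,v in [(237,148),(628,298),(505,612),(110,445)]]
P=np.array(P); print(P.round(4)); print([np.linalg.norm(P[i]-P[(i+1)%4]).round(4) for i in range(4)])
# plate: P0 is +y far; long edge P0->P1 = -y dir
yd=(P[0]-P[1]+P[3]-P[2]); yd/=np.linalg.norm(yd); xd=np.array([yd[1],-yd[0]])
cen=P.mean(0); bolt=cen-0.03*yd; print("plate yaw",np.degrees(np.arctan2(xd[1],xd[0])),"bolt",bolt)
print("bolt head top proj crop", (proj(c,[*bolt,0.088])-[185,170])*8)
b=onz(c,185+305/8,170+298/8,0.08); print("bottle",b, "in plate", (b[:2]-bolt)@xd,(b[:2]-bolt)@yd)
b=onz(c,185+305/8,170+285/8,0.127); print("nozzle",b)
img=c["img"]; 
g=img[205:235,228:256].astype(int)
big=cv2.resize(img[205:235,228:256],None,fx=20,fy=20,interpolation=cv2.INTER_CUBIC); cv2.imwrite("pics/hex.png",big)
s=camera("scene"); crop(s,215,185,40,45,14,"pics/hexs.png")
E
```

```text
[[ 0.6385  0.0574]
 [ 0.5867 -0.0689]
 [ 0.487  -0.0267]
 [ 0.5429  0.0988]]
[np.float64(0.1365), np.float64(0.1083), np.float64(0.1374), np.float64(0.1042)]
plate yaw -23.16084267421796 bolt [ 0.55194236 -0.01242076]
bolt head top proj crop [456.95533704 391.83358674]
bottle [0.58162325 0.03255707 0.08      ] in plate 0.009598347241564718 0.05302671461645618
nozzle [0.58046116 0.03031156 0.127     ]
```

View pics/hex.png

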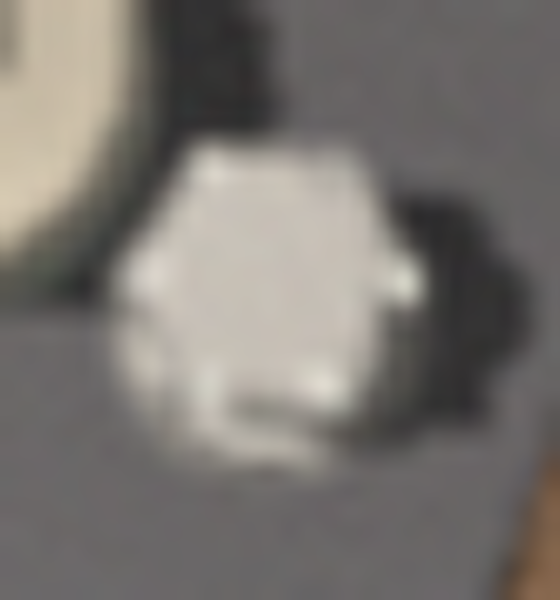

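View pics/hexs.png

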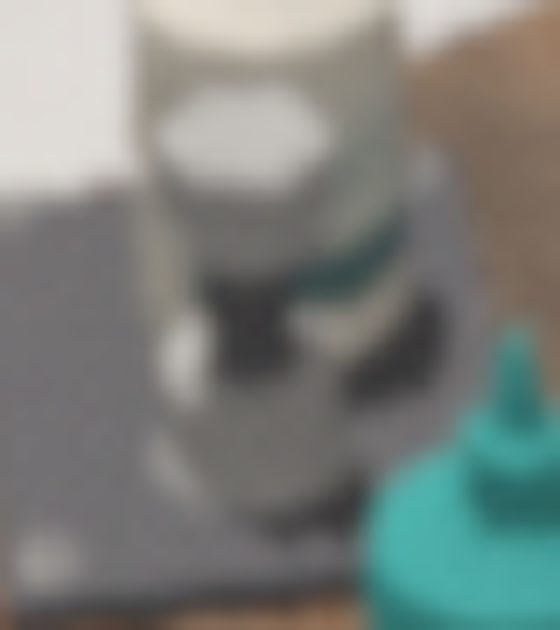

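```bash
python3 - <<'E'
from h import *
from scipy.spatial.transform import Rotation as Ro
o=get_obs(); M=Ro.from_quat(o["ee_rot"]).as_matrix(); print(M.round(4)); print(np.degrees(np.arctan2(M[1,2],M[0,2])))
c=camera("top")
H=np.array([(205,160),(350,155),(410,280),(330,390),(205,390),(130,275)])/20+[228-.5+.5/20*0,205]
W=np.array([onz(c,u,v,0.088)[:2] for u,v in H]); m=W.mean(0); d=W-m
print(m,np.linalg.norm(d,axis=1).round(4),np.degrees(np.arctan2(d[:,1],d[:,0])).round(1), "mod60",(np.degrees(np.arctan2(d[:,1],d[:,0]))%60).round(1))
print(proj(c,[0.66,-.18,0]), "dist", np.hypot(.66-m[0],-.18-m[1]))
cv2.imwrite("pics/t2.png",cv2.resize(c["img"][90:260,180:400],None,fx=3.5,fy=3.5))
E
```

```text
[[-1.000e-04 -9.269e-01  3.753e-01]
 [-4.000e-04  3.753e-01  9.269e-01]
 [-1.000e+00 -0.000e+00 -4.000e-04]]
67.95500724907507
[ 0.55256135 -0.00998271] [0.0158 0.017  0.0164 0.0153 0.0157 0.0168] [  29.   -34.3  -93.4 -154.3  148.8   88.8] mod60 [29.  25.7 26.6 25.7 28.8 28.8]
[304.09203178 179.37159142] dist 0.20111921824154205
```

View pics/t2.png

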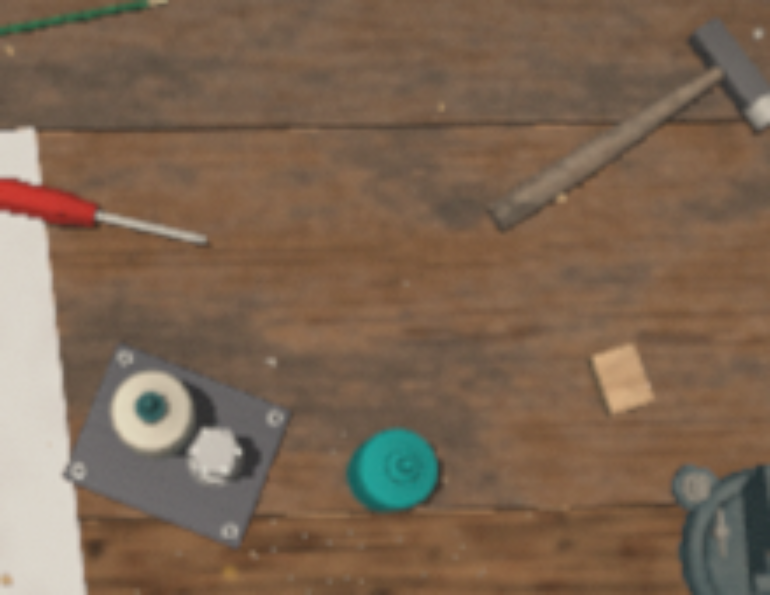

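Call:
{"api": "play_rows", "payload": {
  "increments": "0 0 0 0.147;0 0 0 0.147;0 0 0 0.147;0 0 0 0.147;0 0 0 0.147;0 0 0 0.147;0 0 0 0.147;0 0 0 0.147;0 0 0 0.147;0 0 0 0.147;0 0 0 0.147;0 0 0 0.147",
  "hand": -1,
  "squeeze": 40
}}

```text
clock: 1.55
position: [0.2344, 0.5789, 0.2062]
ee_rot: [0.213, 0.674, -0.214, 0.674]
ft_force: [-0.4, -0.1, 0.1]
grip_width: 1.003
```

```bash
cat > g.py <<'E'
import sys,numpy as np
from workcell import get_obs
from scipy.spatial.transform import Rotation as Ro
o=get_obs(); M=Ro.from_quat(o["ee_rot"]).as_matrix()
yaw=np.degrees(np.arctan2(M[1,2],M[0,2]))
print("t",round(o["clock"],2),"pos",o["position"].round(4),"yaw",yaw.round(2),"tilt",M[:,0].round(3),"w",round(o["grip_width"],3),"F",o["ft_force"].round(1),"T",o["torque"].round(2),"q",o["joint_pos"].round(2))
if len(sys.argv)>3:
    d=np.array(list(map(float,sys.argv[1:4])))-o["position"]; print("tool shift",(M.T@d).round(4),"dist",np.linalg.norm(d).round(3))
    if len(sys.argv)>4: print("turn",np.radians(yaw-float(sys.argv[4])).round(4))
E
python3 g.py 0.581 0.0315 0.20 -33
```

```text
t 1.55 pos [0.2344 0.5789 0.2062] yaw -35.22 tilt [-0.001 -0.001 -1.   ] w 1.003 F [-0.4 -0.1  0.1] T [ 0.    0.02 -0.02] q [-1.4   0.33  0.18  1.47 -0.06  1.35 -1.83]
tool shift [ 0.0065 -0.2472  0.5988] dist 0.648
turn -0.0388
```

Call:
{"api": "play_rows", "payload": {
  "increments": "0 -0.0177 0.0428 0;0 -0.0177 0.0428 0;0 -0.0177 0.0428 0;0 -0.0177 0.0428 0;0 -0.0177 0.0428 0;0 -0.0177 0.0428 0;0 -0.0177 0.0428 0;0 -0.0177 0.0428 0;0 -0.0177 0.0428 0;0 -0.0177 0.0428 0;0 -0.0177 0.0428 0;0 -0.0177 0.0428 0;0 -0.0177 0.0428 0"
}}

```text
clock: 2.85
position: [0.5611, 0.0564, 0.2059]
ee_rot: [0.213, 0.675, -0.21, 0.674]
ft_force: [0.2, 0.8, 0.3]
grip_width: 0.996
```

```bash
python3 g.py 0.581 0.0315 0.20 -33
```

```text
t 2.85 pos [0.5611 0.0564 0.2059] yaw -34.81 tilt [ 0.001  0.005 -1.   ] w 0.996 F [0.2 0.8 0.3] T [-0.02 -0.04 -0.01] q [-0.72  0.21  0.63  1.66 -0.14  1.31 -0.67]
tool shift [ 0.0058 -0.0091  0.0306] dist 0.032
turn -0.0315
```

Call:
{"api": "play_rows", "payload": {
  "increments": "0.003 -0.009 0.0306 -0.03;0.003 0 0 0"
}}

```text
clock: 3.05
position: [0.5839, 0.0229, 0.2004]
ee_rot: [0.205, 0.676, -0.203, 0.678]
ft_force: [-0.8, 0.4, -0.0]
grip_width: 1.0
```

```bash
python3 g.py 0.581 0.0315 0.077 -33; python3 - <<'E'
from h import *
s=camera("scene"); crop(s,140,60,180,190,3.1,"pics/s3.png"); t=camera("top"); crop(t,150,130,150,120,5,"pics/t3.png")
E
```

```text
t 3.05 pos [0.5839 0.0229 0.2004] yaw -33.51 tilt [ 0.004  0.003 -1.   ] w 1.0 F [-0.8  0.4 -0. ] T [ 0.02  0.06 -0.01] q [-0.65  0.27  0.65  1.62 -0.17  1.31 -0.56]
tool shift [ 0.1234  0.0051 -0.0073] dist 0.124
turn -0.009
```

View pics/s3.png

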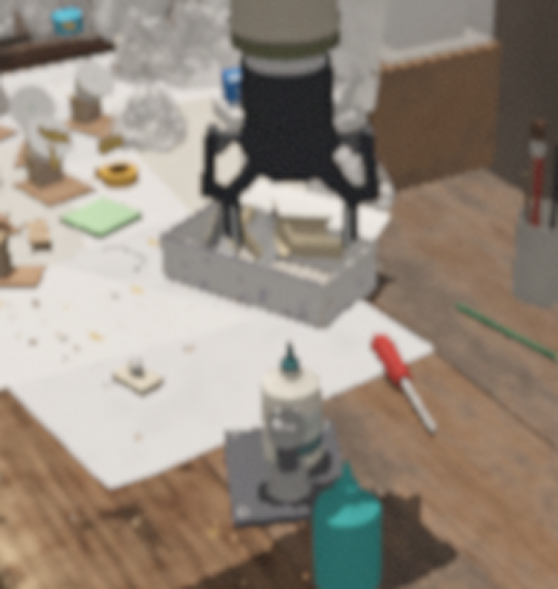

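View pics/t3.png

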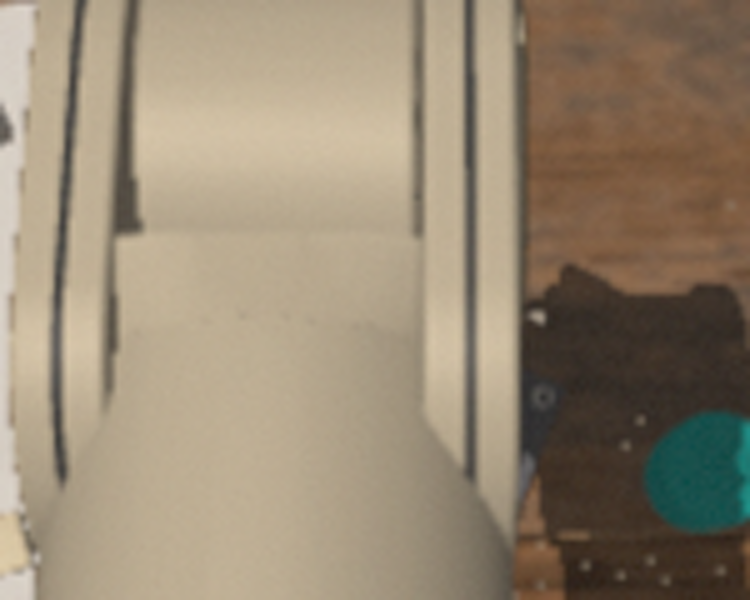

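```bash
python3 g.py 0.581 0.0315 0.20 -33;python3 - <<'E'
from h import *
s=camera("scene")
for X in ([0.5826,0.0257,.2],[0.5826,0.0257,.21],[.581,.0315,.137],[.581,.0315,.05]): print(((proj(s,X)-[140,60])*3.1).round(0))
E
```

```text
t 3.15 pos [0.5822 0.0268 0.2   ] yaw -33.36 tilt [ 0.002  0.004 -1.   ] w 1.0 F [ 0.1 -0.  -0.6] T [ 0.05 -0.   -0.  ] q [-0.66  0.27  0.65  1.62 -0.17  1.31 -0.57]
tool shift [-0.      0.0032 -0.0036] dist 0.005
turn -0.0064
[290. 280.]
[290. 270.]
[288. 339.]
[291. 417.]
```

```bash
python3 - <<'E'
from h import *
s=camera("scene"); crop(s,190,60,90,120,5,"pics/s4.png")
E
```

```text
(no output)
```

View pics/s4.png

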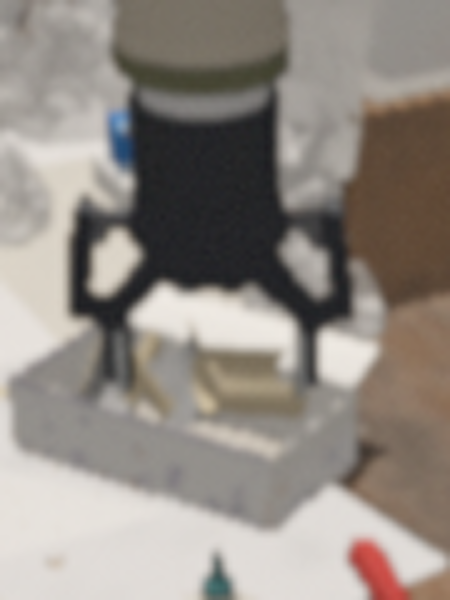

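```bash
python3 - <<'E'
from h import *
s=camera("scene")
for z in (.206,.27,.3): print(proj(s,[.2345,.579,z]))
im=cv2.imread("pics/scene0.png"); cv2.imwrite("pics/s0c.png",cv2.resize(im[0:130,0:110],None,fx=5,fy=5,interpolation=2))
t=camera("top")
for X in ([0.235,.579,.207],[.582,.0268,.2]): print(proj(t,X))
E
```

```text
[ 55.29594277 104.83241849]
[49.44456059 85.7175941 ]
[46.58219533 76.36704962]
[-71.32873622 391.42450391]
[223.11752983 201.11218957]
```

View pics/s0c.png

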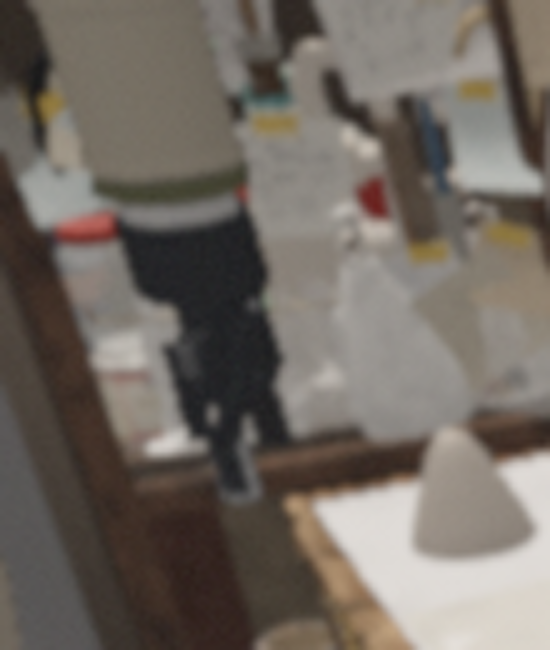

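```bash
python3 - <<'E'
from h import *
s=camera("scene")
for sg in (-1,1):
  for z in (.19,.21,.23,.25):
    print(sg,z,proj(s,[.2345+sg*.045*.375,.579+sg*.045*.927,z]).round(1))
print("now")
for sg in (-1,1):
  for z in (.19,.21,.23,.25):
    print(sg,z,proj(s,[.5822+sg*.045*.835,.0268-sg*.045*.55,z]).round(1), ((proj(s,[.5822+sg*.045*.835,.0268-sg*.045*.55,z])-[190,60])*5).round(0))
E
```

```text
-1 0.19 [ 53.6 115.2]
-1 0.21 [ 51.8 109.4]
-1 0.23 [ 49.9 103.4]
-1 0.25 [48.  97.3]
1 0.19 [ 59.6 103.9]
1 0.21 [57.9 98.3]
1 0.23 [56.2 92.5]
1 0.25 [54.5 86.6]
now
-1 0.19 [216.8 153.2] [134. 466.]
-1 0.21 [216.4 146.7] [132. 434.]
-1 0.23 [216.  140.1] [130. 400.]
-1 0.25 [215.5 133.3] [128. 367.]
1 0.19 [250.  153.6] [300. 468.]
1 0.21 [250.  147.1] [300. 436.]
1 0.23 [249.9 140.5] [299. 403.]
1 0.25 [249.8 133.7] [299. 369.]
```

Call:
{"api": "play_rows", "payload": {
  "increments": "0 0.0032 -0.0036 0;0.017 0 0 0;0.017 0 0 0;0.016 0 0 0;0 0 0 0"
}}

```text
clock: 3.9
position: [0.5803, 0.0404, 0.1508]
ee_rot: [0.203, 0.678, -0.196, 0.679]
ft_force: [-1.3, 0.5, 0.1]
grip_width: 0.999
```

```bash
python3 g.py 0.581 0.0315 0.077 -33; python3 - <<'E'
from h import *
s=camera("scene"); crop(s,180,80,110,140,4.2,"pics/s5.png")
o=get_obs(); p=o["position"]; print([ (proj(s,[p[0],p[1],z])-[180,80])*4.2 for z in (p[2],p[2]+.03)])
E
```

```text
t 3.9 pos [0.5803 0.0404 0.1508] yaw -32.74 tilt [ 0.005  0.009 -1.   ] w 0.999 F [-1.3  0.5  0.1] T [-0.02 -0.01  0.04] q [-0.66  0.3   0.63  1.69 -0.2   1.21 -0.56]
tool shift [ 0.0737 -0.0079  0.0054] dist 0.074
turn 0.0045
[array([214.3899103 , 349.73166946]), array([212.79049628, 310.42982125])]
```

View pics/s5.png

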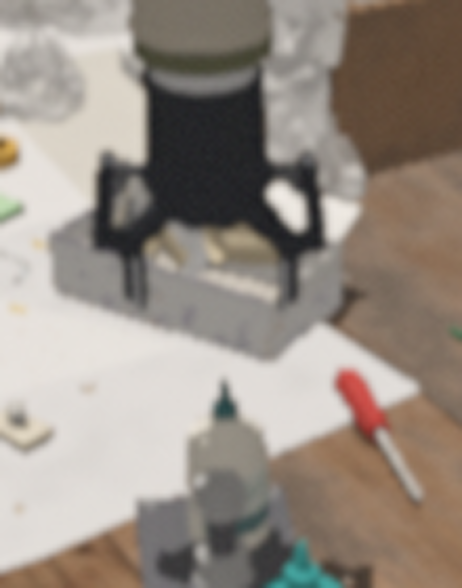

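Call:
{"api": "play_rows", "payload": {
  "increments": "0 -0.0079 0.0054 0;0 0 0 0;0 0 0 0"
}}

```text
clock: 4.25
position: [0.5824, 0.0306, 0.1546]
ee_rot: [0.203, 0.676, -0.195, 0.681]
ft_force: [-0.5, 0.3, -0.5]
grip_width: 1.0
```

```bash
python3 g.py 0.581 0.0315 0.112 -33
```

```text
t 4.25 pos [0.5824 0.0306 0.1546] yaw -32.7 tilt [ 0.01  0.01 -1.  ] w 1.0 F [-0.5  0.3 -0.5] T [ 0.01 -0.    0.01] q [-0.65  0.3   0.63  1.69 -0.2   1.21 -0.54]
tool shift [ 0.0426 -0.0006 -0.0017] dist 0.043
turn 0.0053
```

Call:
{"api": "play_rows", "payload": {
  "increments": "0.014 0 -0.001 0;0.014 0 0 0;0.014 0 0 0;0 0 0 0;0 0 0 0"
}}

```text
clock: 4.75
position: [0.5816, 0.0317, 0.1085]
ee_rot: [0.203, 0.676, -0.195, 0.681]
ft_force: [-0.3, -0.9, -0.5]
grip_width: 1.002
```

```bash
python3 g.py 0.581 0.0315 0.112 -33;  python3 - <<'E'
from h import *
s=camera("scene"); crop(s,180,80,110,140,4.2,"pics/s6.png")
o=get_obs(); p=o["position"]; print([ (proj(s,[p[0],p[1],z])-[180,80])*4.2 for z in (p[2],p[2]+.03)])
E
```

```text
t 4.75 pos [0.5816 0.0317 0.1085] yaw -32.71 tilt [ 0.009  0.01  -1.   ] w 1.002 F [-0.3 -0.9 -0.5] T [-0.03  0.   -0.04] q [-0.64  0.34  0.62  1.74 -0.23  1.12 -0.52]
tool shift [-0.0035 -0.0004 -0.0004] dist 0.004
turn 0.0051
[array([223.41940307, 410.62765678]), array([221.98735349, 372.94953919])]
```

View pics/s6.png

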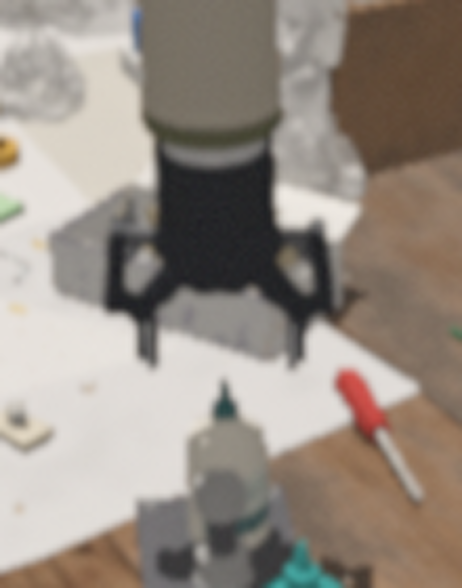

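```bash
python3 - <<'E'
from h import *
s=camera("scene"); crop(s,195,100,75,75,9,"pics/s7.png")
t=camera("top"); cv2.imwrite("pics/t7.png",cv2.resize(t["img"],None,fx=1.5,fy=1.5))
E
```

```text
(no output)
```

View pics/s7.png

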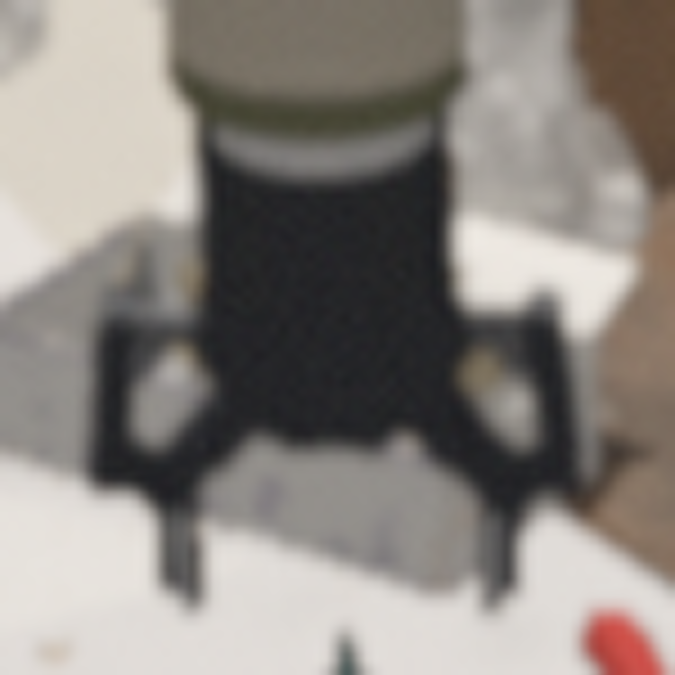

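View pics/t7.png

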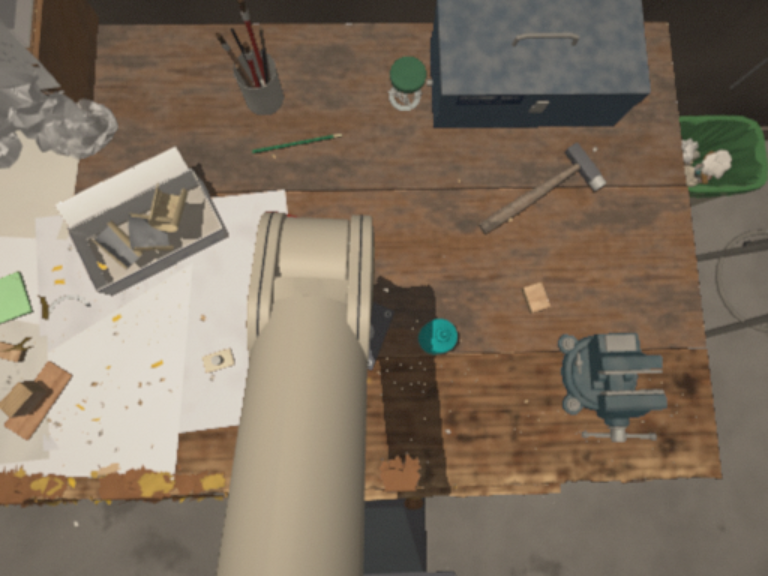

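```bash
python3 - <<'E'
from h import *
s=camera("scene");t=camera("top")
def tri(a,b):
    o1,d1=ray(t,*a);o2,d2=ray(s,*b)
    A=np.stack([d1,-d2],1);k=np.linalg.lstsq(A,o2-o1,rcond=None)[0]
    p=o1+k[0]*d1;q=o2+k[1]*d2; return ((p+q)/2).round(4),np.linalg.norm(p-q).round(4)
print("P2",tri((185+505/8,170+612/8),(200+92/6,160+415/6)), proj(s,[.487,-.027,.01]))
print("P3 left",tri((185+110/8,170+445/8),(200+77/6,160+237/6)))
print("turq noz",tri((180+405/3.5,90+465/3.5),(200+312/6,160+292/6)))
print("glue noz",tri((185+310/8,170+282/8),(200+200/6,160+65/6)))
print("screw tip",tri((180+205/3.5,90+240/3.5),(200+478/6,160+230/6)))
cv2.imwrite("pics/e.png",np.zeros((3,3)))
print("bench z0 camera heights", -np.array(t["R"]).T@np.array(t["t"]), -np.array(s["R"]).T@np.array(s["t"]))
crop(s,300,260,35,35,14,"pics/plys.png");crop(t,340,180,35,35,14,"pics/plyt.png")
E
```

```text
P2 (array([ 0.4871, -0.0269,  0.0031]), np.float64(0.0004)) [215.10300473 227.30669986]
P3 left (array([0.5438, 0.0992, 0.0041]), np.float64(0.0012))
turq noz (array([ 0.5393, -0.1348,  0.1245]), np.float64(0.0032))
glue noz (array([0.5807, 0.0285, 0.1337]), np.float64(0.0004))
screw tip (array([ 0.7188, -0.0067,  0.0061]), np.float64(0.001))
bench z0 camera heights [ 0.48994816 -0.00887632  0.96442535] [ 0.12668957 -0.81131472  0.74148666][ WARN:0@2.219] global loadsave.cpp:1063 imwrite_ Unsupported depth image for selected encoder is fallbacked to CV_8U.
```

Call:
{"api": "play_rows", "payload": {
  "increments": "0.012 0 0 0;0.012 0 0 0;0.008 0 0 0;0 0 0 0;0 0 0 0"
}}

```text
clock: 5.5
position: [0.5824, 0.0323, 0.0746]
ee_rot: [0.204, 0.676, -0.194, 0.681]
ft_force: [0.6, -0.7, -0.3]
grip_width: 1.0
```

```bash
python3 g.py 0.581 0.0315 0.077 -33;  python3 - <<'E'
from h import *
s=camera("scene"); crop(s,195,110,75,100,6,"pics/s8.png")
o=get_obs(); p=o["position"]; print([ (proj(s,[p[0],p[1],z])-[195,110])*6 for z in (p[2],p[2]+.03)])
E
```

```text
t 5.5 pos [0.5824 0.0323 0.0746] yaw -32.7 tilt [ 0.011  0.011 -1.   ] w 1.0 F [ 0.6 -0.7 -0.3] T [-0.01  0.04  0.05] q [-0.62  0.38  0.6   1.77 -0.26  1.06 -0.5 ]
tool shift [-0.0024 -0.0014 -0.0008] dist 0.003
turn 0.0052
[array([232.63400106, 464.14095418]), array([230.67731153, 412.14910969])]
```

View pics/s8.png

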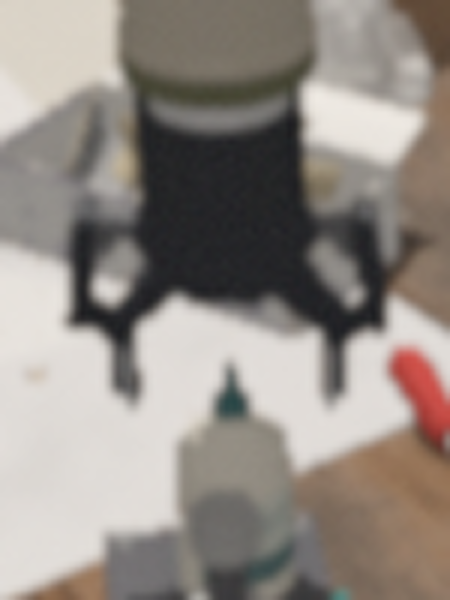

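Call:
{"api": "play_rows", "payload": {
  "increments": "0.01 -0.0014 -0.0008 0;0.01 0 0 0;0 0 0 0"
}}

```text
clock: 5.85
position: [0.5814, 0.0318, 0.0535]
ee_rot: [0.204, 0.676, -0.194, 0.681]
ft_force: [-1.2, -0.2, 0.3]
grip_width: 0.999
```

Call:
{"api": "play_rows", "payload": {
  "increments": "0.005 0 0 0;0.005 0 0 0;0 0 0 0"
}}

```text
clock: 6.15
position: [0.5815, 0.0319, 0.0424]
ee_rot: [0.204, 0.676, -0.194, 0.681]
ft_force: [0.4, -0.9, 0.4]
grip_width: 1.001
```

```bash
python3 g.py 0.581 0.0315 0.077 -33;  python3 - <<'E'
from h import *
s=camera("scene"); crop(s,195,110,75,100,6,"pics/s9.png")
E
```

```text
t 6.15 pos [0.5815 0.0319 0.0424] yaw -32.7 tilt [ 0.012  0.011 -1.   ] w 1.001 F [ 0.4 -0.9  0.4] T [0.02 0.04 0.  ] q [-0.61  0.42  0.59  1.79 -0.29  0.99 -0.48]
tool shift [-0.0346 -0.     -0.0001] dist 0.035
turn 0.0053
```

View pics/s9.png

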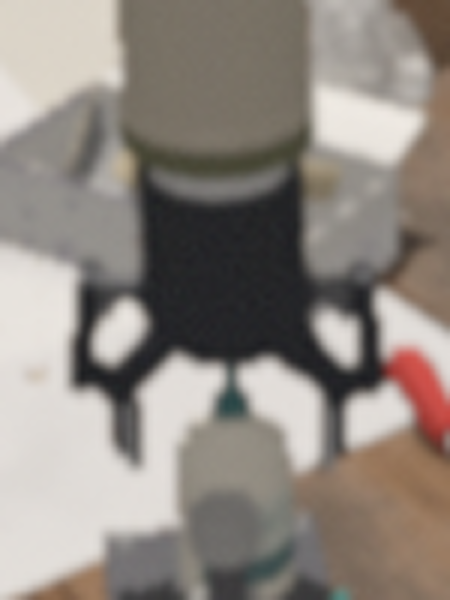

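Call:
{"api": "play_rows", "payload": {
  "increments": "0 0 0 0;0 0 0 0;0 0 0 0;0 0 0 0;0 0 0 0;0 0 0 0",
  "hand": 0.5,
  "squeeze": 20
}}

```text
clock: 6.8
position: [0.5821, 0.0319, 0.0434]
ee_rot: [0.204, 0.675, -0.194, 0.682]
ft_force: [-0.2, 0.5, -1.4]
grip_width: 0.631
```

```bash
python3 g.py 0.581 0.0315 0.077 -33;  python3 - <<'E'
from h import *
s=camera("scene"); crop(s,195,110,75,100,6,"pics/s10.png")
E
```

```text
t 6.8 pos [0.5821 0.0319 0.0434] yaw -32.7 tilt [ 0.013  0.012 -1.   ] w 0.631 F [-0.2  0.5 -1.4] T [-0.03 -0.02  0.06] q [-0.61  0.42  0.59  1.79 -0.29  1.   -0.48]
tool shift [-0.0336 -0.0004 -0.0005] dist 0.034
turn 0.0052
```

View pics/s10.png

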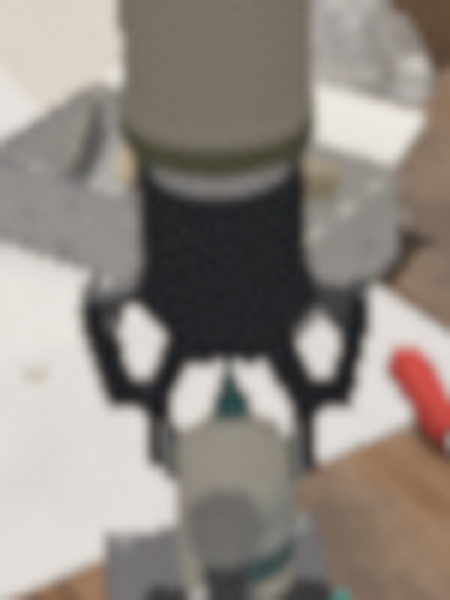

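Call:
{"api": "play_rows", "payload": {
  "increments": "0 0 0 0;0 0 0 0;0 0 0 0",
  "hand": 1,
  "squeeze": 40
}}

```text
clock: 7.15
position: [0.5821, 0.0319, 0.0436]
ee_rot: [0.204, 0.675, -0.194, 0.682]
ft_force: [0.4, -1.0, -0.4]
grip_width: 0.617
```

```bash
python3 g.py 0.581 0.0315 0.077 -33;  python3 - <<'E'
from h import *
s=camera("scene"); crop(s,195,110,75,100,6,"pics/s11.png")
E
```

```text
t 7.15 pos [0.5821 0.0319 0.0436] yaw -32.7 tilt [ 0.013  0.012 -1.   ] w 0.617 F [ 0.4 -1.  -0.4] T [-0.    0.07  0.01] q [-0.61  0.42  0.59  1.79 -0.29  1.   -0.48]
tool shift [-0.0334 -0.0004 -0.0006] dist 0.033
turn 0.0052
```

View pics/s11.png

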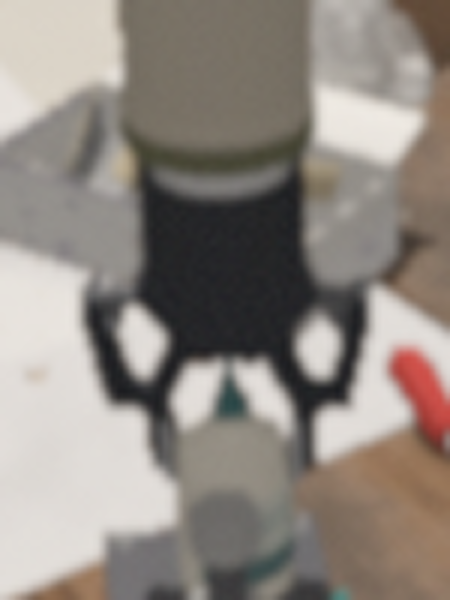

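Call:
{"api": "play_rows", "payload": {
  "increments": "-0.006 0 0 0;-0.008 0 0 0;-0.01 0 0 0;-0.01 0 0 0;0 0 0 0"
}}

```text
clock: 7.7
position: [0.5814, 0.0313, 0.0805]
ee_rot: [0.204, 0.675, -0.194, 0.682]
ft_force: [0.3, 0.7, -2.9]
grip_width: 0.62
```

```bash
python3 g.py 0.581 0.0315 0.077 -33;  python3 - <<'E'
from h import *
s=camera("scene"); crop(s,195,110,75,130,4.6,"pics/s12.png")
E
```

```text
t 7.7 pos [0.5814 0.0313 0.0805] yaw -32.71 tilt [ 0.013  0.011 -1.   ] w 0.62 F [ 0.3  0.7 -2.9] T [-0.06 -0.03  0.  ] q [-0.63  0.37  0.61  1.77 -0.25  1.06 -0.5 ]
tool shift [ 0.0035 -0.0001 -0.0005] dist 0.004
turn 0.005
```

View pics/s12.png

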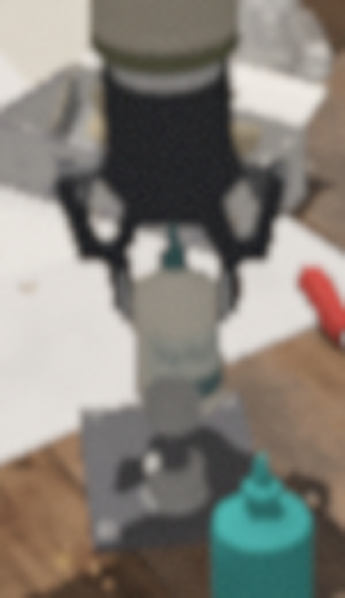

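Call:
{"api": "play_rows", "payload": {
  "increments": "-0.02 0 0 0;-0.025 0 0 0;-0.02 0 0 0;0 0 0 0"
}}

```text
clock: 8.15
position: [0.579, 0.0307, 0.1455]
ee_rot: [0.204, 0.677, -0.194, 0.681]
ft_force: [0.6, -0.2, -2.2]
grip_width: 0.62
```

```bash
python3 g.py 0.66 -0.18 0.147 -33
```

```text
t 8.15 pos [0.579  0.0307 0.1455] yaw -32.69 tilt [ 0.009  0.011 -1.   ] w 0.62 F [ 0.6 -0.2 -2.2] T [-0.01 -0.    0.  ] q [-0.65  0.3   0.63  1.7  -0.2   1.19 -0.54]
tool shift [-0.0031 -0.1336  0.182 ] dist 0.226
turn 0.0054
```

Call:
{"api": "play_rows", "payload": {
  "increments": "0 -0.008 0.011 0;0 -0.0134 0.0182 0;0 -0.0134 0.0182 0;0 -0.0134 0.0182 0;0 -0.0134 0.0182 0;0 -0.0134 0.0182 0;0 -0.0134 0.0182 0;0 -0.0134 0.0182 0;0 -0.0134 0.0182 0;0 -0.008 0.011 0;0 0 0 0;0 0 0 0"
}}

```text
clock: 9.35
position: [0.65, -0.1803, 0.1255]
ee_rot: [0.201, 0.683, -0.198, 0.674]
ft_force: [-0.9, 0.3, -2.8]
grip_width: 0.62
```

```bash
python3 g.py 0.66 -0.18 0.035 -33
```

```text
t 9.35 pos [ 0.65   -0.1803  0.1255] yaw -32.79 tilt [-0.011  0.008 -1.   ] w 0.62 F [-0.9  0.3 -2.8] T [ 0.04 -0.02  0.  ] q [-0.25  0.57  0.66  1.43 -0.36  1.27 -0.13]
tool shift [0.0904 0.0055 0.0094] dist 0.091
turn 0.0036
```

Call:
{"api": "play_rows", "payload": {
  "increments": "0 0.0055 0.0094 0;0.02 0 0 0;0.02 0 0 0;0.02 0 0 0;0.01 0 0 0;0 0 0 0;0 0 0 0"
}}

```text
clock: 10.05
position: [0.661, -0.1716, 0.0531]
ee_rot: [0.2, 0.684, -0.193, 0.674]
ft_force: [0.3, -0.6, -2.4]
grip_width: 0.614
```

```bash
python3 g.py 0.66 -0.18 0.035 -33; python3 - <<'E'
from h import *
s=camera("scene"); crop(s,230,100,120,150,4,"pics/s13.png")
E
```

```text
t 10.05 pos [ 0.661  -0.1716  0.0531] yaw -32.3 tilt [-0.01   0.013 -1.   ] w 0.614 F [ 0.3 -0.6 -2.4] T [-0.01 -0.08  0.04] q [-0.23  0.65  0.62  1.47 -0.4   1.16 -0.11]
tool shift [ 0.018  -0.0077  0.0039] dist 0.02
turn 0.0122
```

View pics/s13.png

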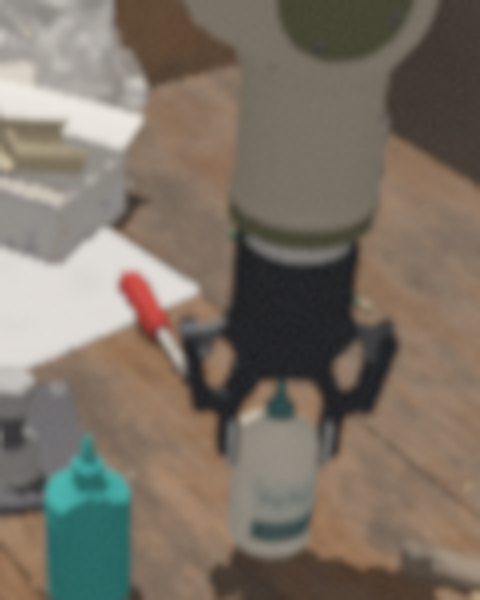

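Call:
{"api": "play_rows", "payload": {
  "increments": "0.004 -0.007 0.004 0;0.004 0 0 0;0.003 0 0 0;0.003 0 0 0;0 0 0 0"
}}

```text
clock: 10.6
position: [0.6619, -0.1811, 0.0406]
ee_rot: [0.2, 0.682, -0.193, 0.676]
ft_force: [0.6, -0.4, -2.1]
grip_width: 0.62
```

Call:
{"api": "play_rows", "payload": {
  "increments": "0.002 0 0 0;0.002 0 0 0;0 0 0 0"
}}

```text
clock: 10.9
position: [0.6619, -0.1809, 0.0363]
ee_rot: [0.2, 0.682, -0.193, 0.676]
ft_force: [1.0, -0.6, -1.9]
grip_width: 0.621
```

Call:
{"api": "play_rows", "payload": {
  "increments": "0.001 0 0 0;0.001 0 0 0;0 0 0 0"
}}

```text
clock: 11.2
position: [0.662, -0.1807, 0.0342]
ee_rot: [0.2, 0.682, -0.193, 0.676]
ft_force: [-0.3, -0.3, -2.4]
grip_width: 0.619
```

Call:
{"api": "play_rows", "payload": {
  "increments": "0.001 0 0 0;0 0 0 0"
}}

```text
clock: 11.4
position: [0.6622, -0.1811, 0.0338]
ee_rot: [0.2, 0.682, -0.193, 0.676]
ft_force: [-0.1, -0.2, -2.0]
grip_width: 0.62
```

Call:
{"api": "play_rows", "payload": {
  "increments": "0.001 0 0 0;0 0 0 0"
}}

```text
clock: 11.6
position: [0.6623, -0.1815, 0.0338]
ee_rot: [0.2, 0.682, -0.193, 0.676]
ft_force: [-0.0, -0.1, -3.0]
grip_width: 0.618
```

Call:
{"api": "play_rows", "payload": {
  "increments": "0.002 0 0 0;0 0 0 0"
}}

```text
clock: 11.8
position: [0.6624, -0.1822, 0.0339]
ee_rot: [0.201, 0.682, -0.193, 0.677]
ft_force: [-0.6, -0.1, -3.1]
grip_width: 0.619
```

Call:
{"api": "play_rows", "payload": {
  "increments": "0.002 0 0 0;0 0 0 0"
}}

```text
clock: 12.0
position: [0.6627, -0.1828, 0.0338]
ee_rot: [0.201, 0.681, -0.194, 0.677]
ft_force: [-0.8, -0.6, -2.8]
grip_width: 0.623
```

```bash
python3 g.py 0.66 -0.18 0.035 -33; python3 - <<'E'
from h import *
s=camera("scene"); crop(s,240,130,100,120,5,"pics/s14.png")
print(get_obs()["tau"].round(1))
E
```

```text
t 12.0 pos [ 0.6627 -0.1828  0.0338] yaw -32.38 tilt [-0.003  0.011 -1.   ] w 0.623 F [-0.8 -0.6 -2.8] T [ 0.02 -0.02 -0.06] q [-0.21  0.68  0.61  1.48 -0.42  1.12 -0.08]
tool shift [-0.0012  0.001  -0.0038] dist 0.004
turn 0.0108
[ -0.4 -70.7  14.8 -33.   -0.4  -0.2   0. ]
```

View pics/s14.png

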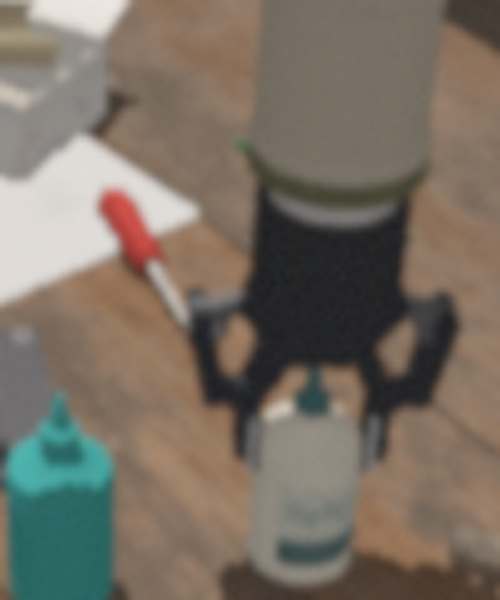

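```bash
python3 - <<'E'
from h import *
s=camera("scene")
p=np.array([.6627,-.1828]); f=np.array([.44,.68])/np.hypot(.44,.68)
for z in (0,.01,.02,.03):
    a=p-f*.028; print(z,(proj(s,[*a,z])-[240,130])*5, "nozzle",(proj(s,[*p,z+.127])-[240,130])*5)
cv2.imwrite("pics/s15.png",cv2.resize(s["img"],None,fx=1.5,fy=1.5))
t=camera("top");cv2.imwrite("pics/t15.png",cv2.resize(t["img"],None,fx=1.5,fy=1.5))
E
```

```text
0 [301.77876494 582.15578636] nozzle [313.80929547 359.60965281]
0.01 [303.00465694 568.25191993] nozzle [315.16527282 343.73894645]
0.02 [304.24394851 554.19607774] nozzle [316.53681846 327.68602493]
0.03 [305.49686056 539.98575434] nozzle [317.92420204 311.44773204]
```

View pics/s15.png

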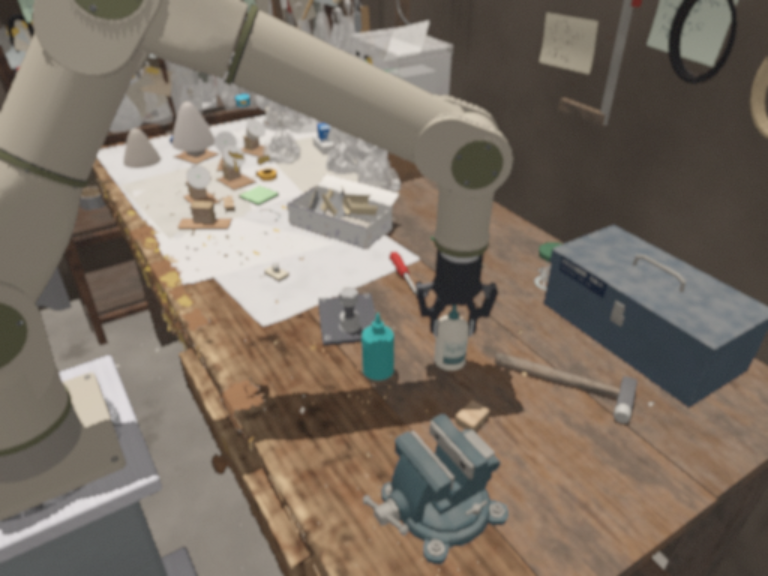

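View pics/t15.png

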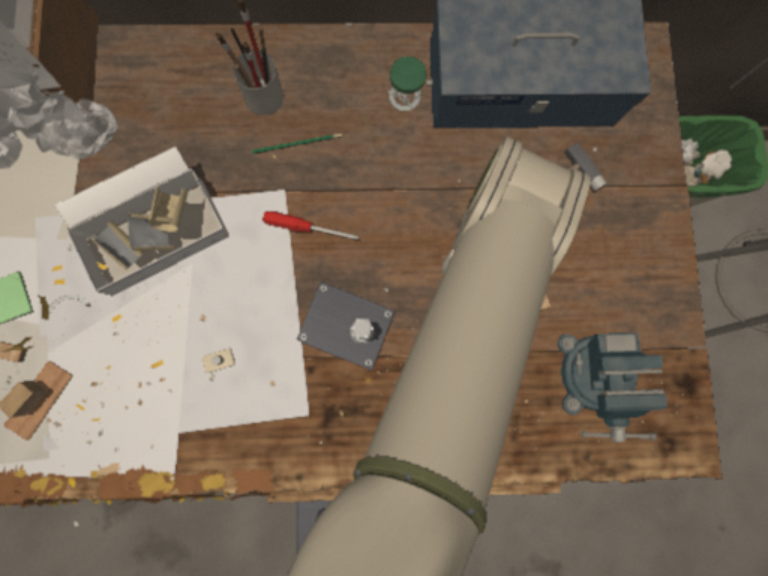

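Call:
{"api": "play_rows", "payload": {
  "increments": "0 0 0 0;0 0 0 0;0 0 0 0;0 0 0 0;0 0 0 0",
  "hand": -1
}}

```text
clock: 12.65
position: [0.6628, -0.1823, 0.0323]
ee_rot: [0.2, 0.681, -0.193, 0.677]
ft_force: [0.7, 0.1, 0.7]
grip_width: 0.997
```

```bash
python3 g.py 0.66 -0.18 0.035 -33; python3 - <<'E'
from h import *
s=camera("scene"); crop(s,240,130,100,120,5,"pics/s16.png")
E
```

```text
t 12.65 pos [ 0.6628 -0.1823  0.0323] yaw -32.34 tilt [-0.003  0.011 -1.   ] w 0.997 F [0.7 0.1 0.7] T [ 0.02  0.03 -0.  ] q [-0.21  0.68  0.61  1.48 -0.42  1.12 -0.08]
tool shift [-0.0026  0.0005 -0.0036] dist 0.005
turn 0.0114
```

View pics/s16.png

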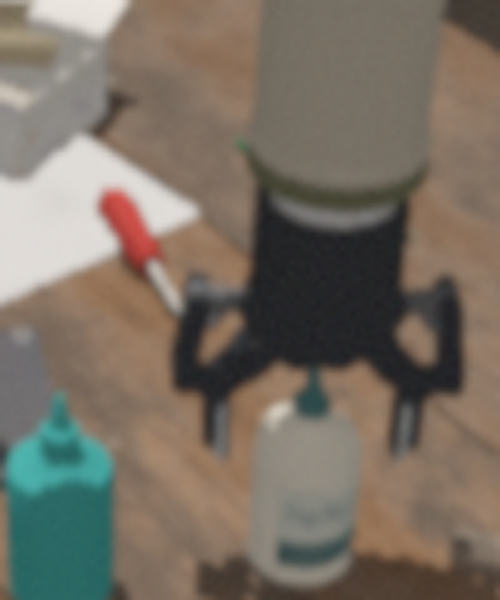

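Call:
{"api": "play_rows", "payload": {
  "increments": "-0.015 0 0 0;-0.025 0 0 0;-0.035 0 0 0;-0.035 0 0 0;-0.025 0 0 0;-0.01 0 0 0;0 0 0 0;0 0 0 0"
}}

```text
clock: 13.5
position: [0.6627, -0.1847, 0.1877]
ee_rot: [0.201, 0.681, -0.194, 0.677]
ft_force: [0.7, -0.8, -0.5]
grip_width: 0.998
```

```bash
python3 g.py 0.552 -0.011 0.165 -62.5; python3 - <<'E'
from h import *
s=camera("scene"); crop(s,200,100,150,150,4,"pics/s17.png")
t=camera("top"); crop(t,205,185,60,50,12,"pics/t17.png")
E
```

```text
t 13.5 pos [ 0.6627 -0.1847  0.1877] yaw -32.41 tilt [-0.002  0.01  -1.   ] w 0.998 F [ 0.7 -0.8 -0.5] T [-0.02  0.02  0.02] q [-0.23  0.55  0.67  1.32 -0.35  1.39 -0.14]
tool shift [ 0.0248  0.0871 -0.1864] dist 0.207
turn 0.5252
```

View pics/s17.png

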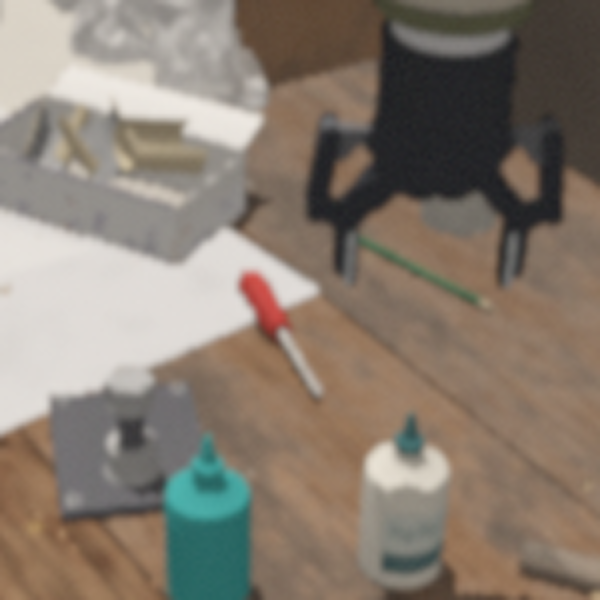

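View pics/t17.png

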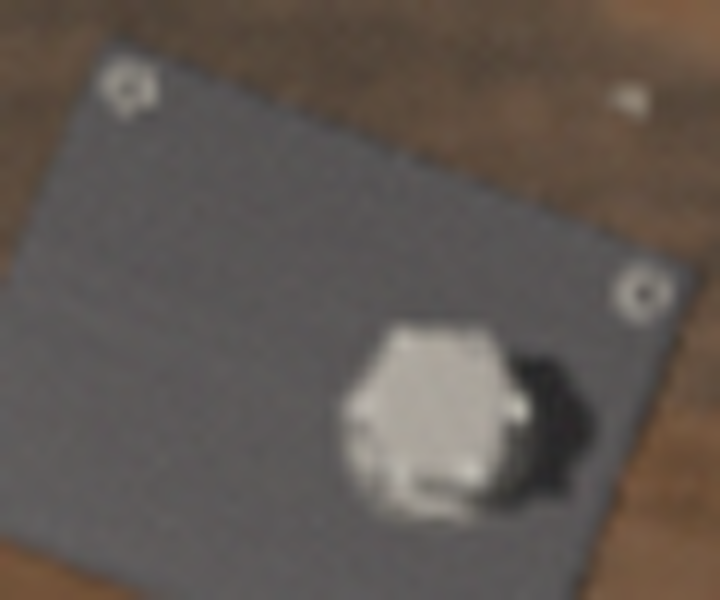

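```bash
python3 - <<'E'
from h import *
s=camera("scene"); t=camera("top"); o=get_obs(); p=o["position"]
a=np.array([np.cos(np.radians(-32.4)),np.sin(np.radians(-32.4))])
for sg in (-1,1):
  for dz in (-.01,.005,.02,.035): print(sg,dz,((proj(s,[p[0]+sg*.05*a[0],p[1]+sg*.05*a[1],p[2]+dz])-[200,100])*4).round(0))
# bottle base/nozzle in scene under assumption
f=np.array([.44,.68])/np.hypot(.44,.68); q=np.array([.6628,-.1823])
print("pred nozzle",(proj(s,[*q,.127])-[200,100])*4,"pred bottom front",(proj(s,[*(q-f*.028),0])-[200,100])*4)
# hex
g=cv2.cvtColor(t["img"],cv2.COLOR_BGR2GRAY)[200:235,225:260]
G=cv2.resize(g,None,fx=12,fy=12,interpolation=cv2.INTER_CUBIC)
for th in (130,145,155,165):
    cs,_=cv2.findContours((G>th).astype(np.uint8),cv2.RETR_EXTERNAL,cv2.CHAIN_APPROX_NONE)
    c=max(cs,key=cv2.contourArea); print(th,cv2.contourArea(c)/144, cv2.approxPolyDP(cv2.convexHull(c),6,True)[:,0].tolist())
cv2.imwrite("pics/G.png",G)
print(g[5:30:1,4:30].tolist()[0])
crop(t,270,150,60,50,10,"pics/bt.png")
E
```

```text
-1 -0.01 [336. 344.]
-1 0.005 [337. 324.]
-1 0.02 [339. 303.]
-1 0.035 [340. 282.]
1 -0.01 [499. 345.]
1 0.005 [501. 324.]
1 0.02 [504. 304.]
1 0.035 [507. 283.]
pred nozzle [410.69043645 407.23545036] pred bottom front [401.08639819 585.22995361]
130 156.17708333333334 [[158, 149], [244, 157], [286, 225], [217, 334], [178, 334], [151, 322], [110, 277], [106, 224]]
145 133.70138888888889 [[162, 151], [242, 162], [285, 229], [243, 297], [206, 330], [154, 317], [114, 275], [110, 225]]
155 113.4375 [[242, 174], [282, 224], [282, 235], [238, 299], [160, 316], [119, 278], [114, 222], [161, 154]]
165 81.8125 [[162, 157], [204, 164], [243, 187], [246, 245], [234, 298], [159, 304], [116, 232]]
[87, 87, 86, 86, 85, 84, 87, 85, 86, 86, 88, 86, 88, 84, 86, 86, 87, 87, 86, 84, 86, 87, 87, 89, 88, 86]
```

View pics/G.png

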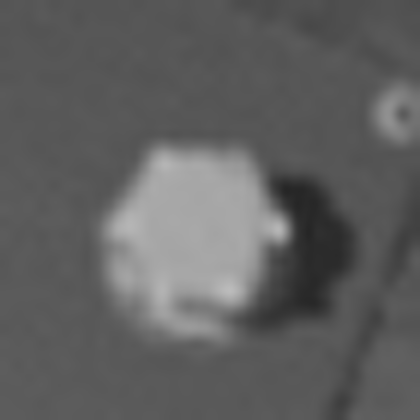

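View pics/bt.png

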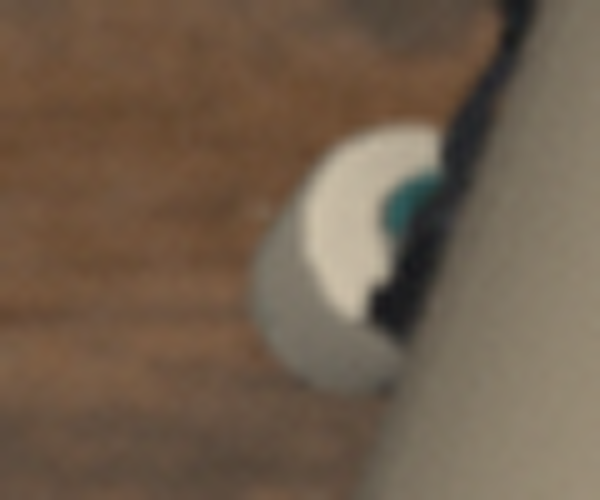

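Call:
{"api": "play_rows", "payload": {
  "increments": "0 0 0 0.135;0 0 0 0.135;0 0 0 0.135;0 0 0 0.12;0 0 0 0"
}}

```text
clock: 14.2
position: [0.6605, -0.1837, 0.1815]
ee_rot: [0.374, 0.606, -0.371, 0.595]
ft_force: [0.4, 0.0, -1.7]
grip_width: 1.002
```

```bash
python3 g.py 0.552 -0.011 0.165 -62.5
```

```text
t 14.2 pos [ 0.6605 -0.1837  0.1815] yaw -63.62 tilt [-0.011  0.012 -1.   ] w 1.002 F [ 0.4  0.  -1.7] T [ 0.02 -0.03  0.01] q [-0.29  0.59  0.78  1.33 -0.41  1.4  -0.64]
tool shift [ 0.0198 -0.0203 -0.2026] dist 0.205
turn -0.0195
```

Call:
{"api": "play_rows", "payload": {
  "increments": "0 -0.002 -0.018 0;0 -0.0025 -0.025 0;0 -0.0025 -0.025 0;0 -0.0025 -0.025 0;0 -0.0025 -0.025 0;0 -0.0025 -0.025 0;0 -0.0025 -0.025 0;0 -0.002 -0.018 -0.01;0 -0.001 -0.01 -0.01;0 0 0 0;0 0 0 0"
}}

```text
clock: 15.3
position: [0.5459, -0.0132, 0.1783]
ee_rot: [0.353, 0.62, -0.355, 0.604]
ft_force: [0.5, -0.6, 0.4]
grip_width: 1.002
```

```bash
python3 g.py 0.552 -0.011 0.11 -62.5
```

```text
t 15.3 pos [ 0.5459 -0.0132  0.1783] yaw -60.1 tilt [-0.021  0.008 -1.   ] w 1.002 F [ 0.5 -0.6  0.4] T [-0.03 -0.03  0.  ] q [-0.74  0.23  0.8   1.73 -0.18  1.27 -0.95]
tool shift [0.0682 0.0074 0.0023] dist 0.069
turn 0.0418
```

Call:
{"api": "play_rows", "payload": {
  "increments": "0 0.0074 0.0023 0.042;0.02 0 0 0;0.025 0 0 0;0.025 0 0 0;0 0 0 0;0 0 0 0"
}}

```text
clock: 15.9
position: [0.5557, -0.0184, 0.1071]
ee_rot: [0.367, 0.609, -0.371, 0.597]
ft_force: [0.4, 0.2, 1.0]
grip_width: 1.0
```

```bash
python3 g.py 0.552 -0.011 0.04 -62.5
```

```text
t 15.9 pos [ 0.5557 -0.0184  0.1071] yaw -62.85 tilt [-0.017  0.004 -1.   ] w 1.0 F [0.4 0.2 1. ] T [-0.04 -0.06  0.04] q [-0.7   0.34  0.78  1.79 -0.26  1.14 -0.92]
tool shift [ 0.0672  0.001  -0.0075] dist 0.068
turn -0.0061
```

Call:
{"api": "play_rows", "payload": {
  "increments": "0 0.001 -0.0075 0;0 0 0 0;0.015 0 0 0;0.015 0 0 0;0.01 0 0 0;0 0 0 0;0 0 0 0"
}}

```text
clock: 16.6
position: [0.5542, -0.011, 0.0668]
ee_rot: [0.368, 0.608, -0.37, 0.598]
ft_force: [0.1, 0.5, 0.1]
grip_width: 1.002
```

```bash
python3 g.py 0.552 -0.011 0.04 -62.5; python3 - <<'E'
from h import *
s=camera("scene"); crop(s,190,120,80,115,5.2,"pics/s18.png")
o=get_obs();p=o["position"]
print([((proj(s,X)-[190,120])*5.2).round(0) for X in ([*p],[.552,-.011,.088],[.552,-.011,.068])])
E
```

```text
t 16.6 pos [ 0.5542 -0.011   0.0668] yaw -62.85 tilt [-0.014  0.005 -1.   ] w 1.002 F [0.1 0.5 0.1] T [-0.06 -0.06  0.01] q [-0.69  0.38  0.76  1.83 -0.3   1.06 -0.91]
tool shift [ 0.0268 -0.0017 -0.0007] dist 0.027
turn -0.006
[array([222., 417.]), array([217., 387.]), array([219., 417.])]
```

View pics/s18.png

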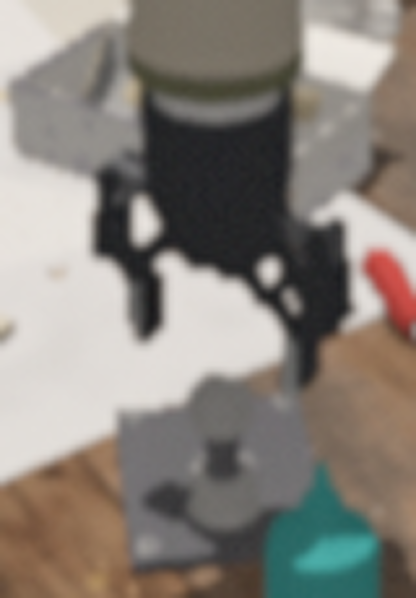

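Call:
{"api": "play_rows", "payload": {
  "increments": "0.012 -0.0017 -0.0007 0;0.012 0 0 0;0.01 0 0 0;0.005 0 0 0;0 0 0 0;0 0 0 0"
}}

```text
clock: 17.25
position: [0.5516, -0.011, 0.0244]
ee_rot: [0.368, 0.608, -0.37, 0.598]
ft_force: [0.2, 0.2, 0.4]
grip_width: 1.002
```

```bash
python3 g.py 0.552 -0.011 0.025 -62.5; python3 - <<'E'
from h import *
s=camera("scene"); crop(s,190,120,80,115,5.2,"pics/s19.png")
E
```

```text
t 17.25 pos [ 0.5516 -0.011   0.0244] yaw -62.85 tilt [-0.014  0.005 -1.   ] w 1.002 F [0.2 0.2 0.4] T [ 0.   -0.01  0.01] q [-0.66  0.44  0.73  1.87 -0.35  0.98 -0.87]
tool shift [-0.0006  0.0004  0.0002] dist 0.001
turn -0.0061
```

View pics/s19.png

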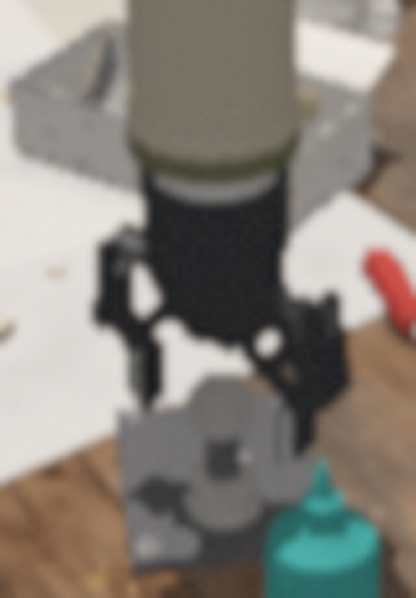

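Call:
{"api": "play_rows", "payload": {
  "increments": "0 0 0 0;0 0 0 0;0 0 0 0;0 0 0 0;0 0 0 0;0 0 0 0;0 0 0 0",
  "hand": 0.2,
  "squeeze": 20
}}

```text
clock: 18.0
position: [0.5526, -0.0108, 0.0258]
ee_rot: [0.368, 0.608, -0.369, 0.599]
ft_force: [0.4, -0.3, -0.1]
grip_width: 0.399
```

```bash
python3 g.py 0.552 -0.011 0.025 -62.5; python3 - <<'E'
from h import *
s=camera("scene"); crop(s,190,120,80,115,5.2,"pics/s20.png")
E
```

```text
t 18.0 pos [ 0.5526 -0.0108  0.0258] yaw -62.84 tilt [-0.011  0.006 -1.   ] w 0.399 F [ 0.4 -0.3 -0.1] T [ 0.02 -0.04 -0.03] q [-0.66  0.44  0.73  1.87 -0.35  0.98 -0.87]
tool shift [ 0.0008 -0.0007 -0.0001] dist 0.001
turn -0.0059
```

View pics/s20.png

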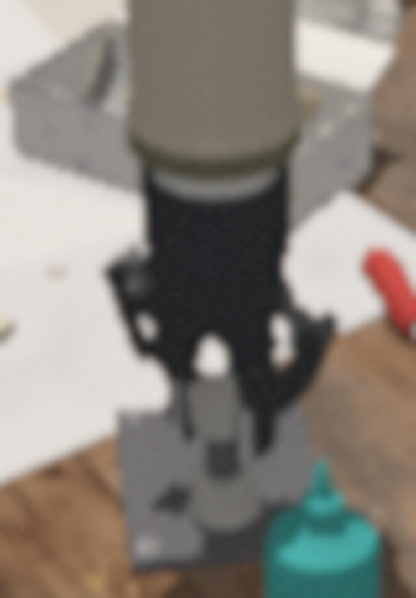

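Call:
{"api": "play_rows", "payload": {
  "increments": "0 0 0 0;0 0 0 0;0 0 0 0;0 0 0 0",
  "hand": 0.4
}}

```text
clock: 18.45
position: [0.5528, -0.0111, 0.0259]
ee_rot: [0.368, 0.608, -0.369, 0.599]
ft_force: [-0.2, -0.0, 1.4]
grip_width: 0.347
```

```bash
python3 g.py 0.552 -0.011 0.025 -62.5
```

```text
t 18.45 pos [ 0.5528 -0.0111  0.0259] yaw -62.85 tilt [-0.011  0.005 -1.   ] w 0.347 F [-0.2 -0.   1.4] T [-0.13 -0.03  0.02] q [-0.66  0.44  0.73  1.87 -0.35  0.98 -0.87]
tool shift [ 0.0009 -0.0006 -0.0004] dist 0.001
turn -0.006
```

Call:
{"api": "play_rows", "payload": {
  "increments": "0 0 0 0;0 0 0 0;0 -0.0006 0 -0.1;0 0 0 -0.1;0 0 0 -0.1;0 0 0 -0.1;0 0 0 -0.1;0 0 0 0",
  "hand": 0.25,
  "squeeze": 30
}}

```text
clock: 19.25
position: [0.552, -0.0114, 0.0261]
ee_rot: [0.202, 0.682, -0.201, 0.673]
ft_force: [-0.0, 0.6, 0.1]
grip_width: 0.377
```

```bash
cat > look.py <<'E'
import sys
from h import *
s=camera("scene"); crop(s,210,165,50,60,10,"pics/%s.png"%sys.argv[1])
E
python3 g.py 0.552 -0.011 0.025 -62.5; python3 look.py s21
```

```text
t 19.25 pos [ 0.552  -0.0114  0.0261] yaw -33.15 tilt [-0.012  0.005 -1.   ] w 0.377 F [-0.   0.6  0.1] T [-0.04 -0.04  0.04] q [-0.57  0.41  0.62  1.86 -0.29  0.97 -0.4 ]
tool shift [ 0.0011  0.0004 -0.0002] dist 0.001
turn 0.5123
```

View pics/s21.png

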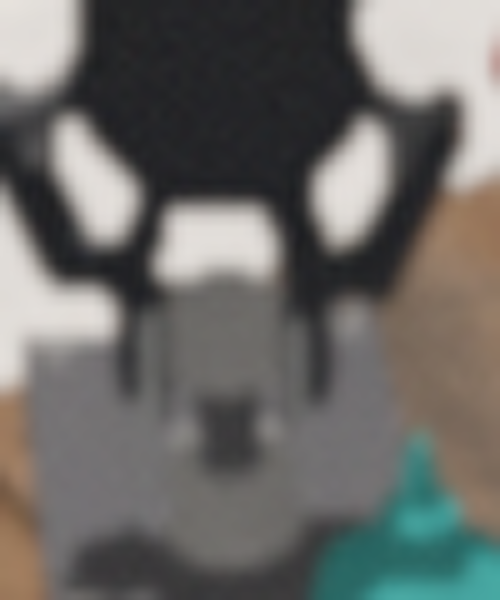

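Call:
{"api": "play_rows", "payload": {
  "increments": "0 0.0004 0 -0.1;0 0 0 -0.1;0 0 0 -0.1;0 0 0 0"
}}

```text
clock: 19.7
position: [0.552, -0.0113, 0.0261]
ee_rot: [0.102, 0.704, -0.099, 0.695]
ft_force: [-1.3, -0.9, 0.1]
grip_width: 0.375
```

```bash
cat > look.py <<'E'
import sys
from h import *
s=camera("scene"); crop(s,210,165,50,60,8,"pics/%s.png"%sys.argv[1])
g=cv2.cvtColor(s["img"],cv2.COLOR_BGR2GRAY).astype(int)
print(g[188:222,229:236].mean(1).round(0).astype(int).tolist())
E
python3 g.py 0.552 -0.011 0.025 -62.5; python3 look.py s22
```

```text
t 19.7 pos [ 0.552  -0.0113  0.0261] yaw -16.34 tilt [-0.012  0.005 -1.   ] w 0.375 F [-1.3 -0.9  0.1] T [-0.04  0.07  0.02] q [-0.53  0.4   0.56  1.86 -0.26  0.97 -0.14]
tool shift [ 0.0011  0.0003 -0.0001] dist 0.001
turn 0.8057
[218, 219, 215, 195, 156, 119, 106, 106, 106, 107, 107, 107, 107, 108, 108, 101, 88, 74, 71, 77, 82, 82, 81, 84, 95, 103, 108, 110, 111, 110, 111, 111, 107, 91]
```

View pics/s22.png

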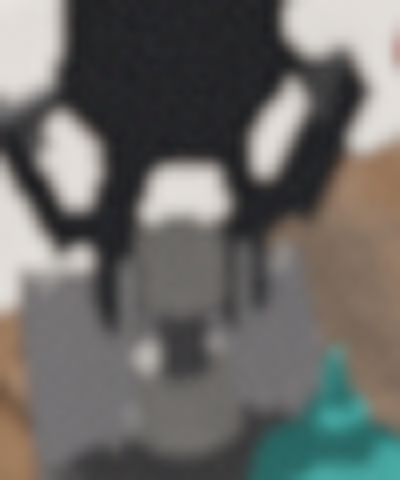

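Call:
{"api": "play_rows", "payload": {
  "increments": "0 0.0003 0 -0.1;0 0 0 -0.1;0 0 0 0"
}}

```text
clock: 20.05
position: [0.5519, -0.0112, 0.0256]
ee_rot: [0.036, 0.711, -0.033, 0.702]
ft_force: [0.3, 0.3, -1.0]
grip_width: 0.376
```

```bash
python3 g.py 0.552 -0.011 0.025 -62.5; python3 look.py s23
```

```text
t 20.05 pos [ 0.5519 -0.0112  0.0256] yaw -5.52 tilt [-0.013  0.005 -1.   ] w 0.376 F [ 0.3  0.3 -1. ] T [-0.04 -0.07 -0.  ] q [-0.5   0.39  0.52  1.86 -0.24  0.96  0.04]
tool shift [0.0006 0.0002 0.    ] dist 0.001
turn 0.9944
[204, 208, 204, 187, 151, 117, 105, 105, 106, 106, 107, 106, 106, 107, 107, 103, 89, 74, 69, 72, 78, 82, 81, 85, 94, 103, 109, 110, 109, 110, 111, 111, 107, 91]
```

Call:
{"api": "play_rows", "payload": {
  "increments": "0 0 0 -0.1;0 0 0 -0.07;0 0 0 0"
}}

```text
clock: 20.4
position: [0.552, -0.0112, 0.0254]
ee_rot: [-0.02, 0.711, 0.023, 0.702]
ft_force: [1.2, -0.2, 1.8]
grip_width: 0.374
```

```bash
python3 g.py 0.552 -0.011 0.025 -62.5; python3 look.py s24
```

```text
t 20.4 pos [ 0.552  -0.0112  0.0254] yaw 3.44 tilt [-0.013  0.004 -1.   ] w 0.374 F [ 1.2 -0.2  1.8] T [-0.02  0.01 -0.02] q [-0.47  0.39  0.49  1.86 -0.22  0.96  0.18]
tool shift [ 0.0004  0.0002 -0.    ] dist 0.0
turn 1.151
[157, 172, 181, 185, 180, 157, 124, 104, 102, 103, 103, 104, 105, 106, 106, 106, 106, 102, 90, 77, 73, 73, 74, 81, 94, 104, 109, 110, 111, 110, 111, 111, 107, 91]
```

View pics/s24.png

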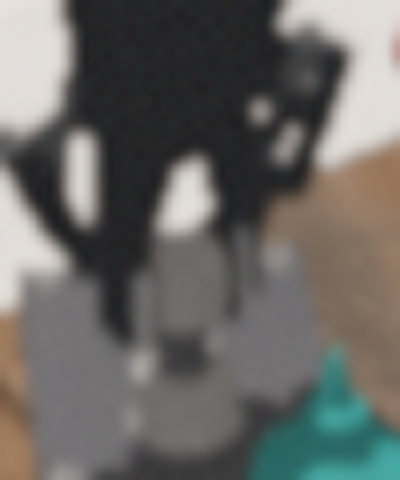

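View pics/s23.png

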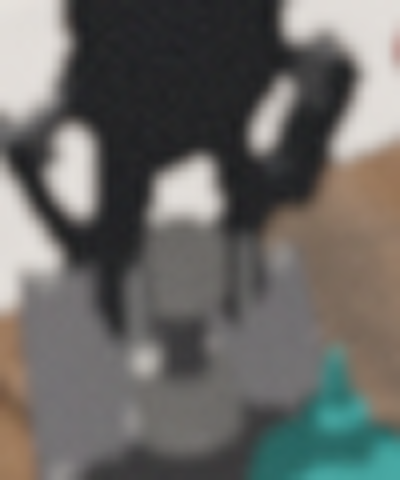

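Call:
{"api": "play_rows", "payload": {
  "increments": "0 0 0 0.07;0 0 0 0.06;0 0 0 0"
}}

```text
clock: 20.75
position: [0.5519, -0.0112, 0.0253]
ee_rot: [0.033, 0.711, -0.031, 0.702]
ft_force: [0.6, -0.0, 0.8]
grip_width: 0.375
```

Call:
{"api": "play_rows", "payload": {
  "increments": "0 0 0 0;0 0 0 0;0 0 0 0",
  "hand": 0.32,
  "squeeze": 20
}}

```text
clock: 21.05
position: [0.552, -0.0112, 0.0254]
ee_rot: [0.034, 0.711, -0.031, 0.702]
ft_force: [0.2, 0.1, 0.3]
grip_width: 0.351
```

```bash
python3 g.py 0.552 -0.011 0.025 -124; python3 look.py s25
```

```text
t 21.05 pos [ 0.552  -0.0112  0.0254] yaw -5.24 tilt [-0.013  0.004 -1.   ] w 0.351 F [0.2 0.1 0.3] T [-0.04 -0.16  0.01] q [-0.5   0.39  0.52  1.86 -0.24  0.96  0.04]
tool shift [ 0.0004  0.0002 -0.    ] dist 0.0
turn 2.0727
[188, 199, 206, 208, 199, 172, 134, 109, 105, 104, 105, 106, 106, 107, 106, 106, 107, 102, 90, 79, 77, 78, 76, 81, 93, 104, 109, 109, 110, 110, 111, 112, 106, 92]
```

View pics/s25.png

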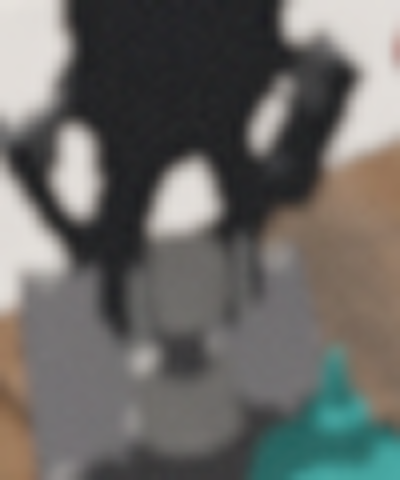

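Call:
{"api": "play_rows", "payload": {
  "increments": "0 0 0 0;0 0 0 0;0 0 0 0.1;0 0 0 0.14;0 0 0 0.14;0 0 0 0.14;0 0 0 0.14;0 0 0 0.14;0 0 0 0.14;0 0 0 0.14;0 0 0 0",
  "hand": 0.25,
  "squeeze": 30
}}

```text
clock: 22.2
position: [0.5522, -0.0115, 0.0246]
ee_rot: [0.402, 0.585, -0.405, 0.577]
ft_force: [-0.4, -0.7, -0.3]
grip_width: 0.374
```

```bash
python3 g.py 0.552 -0.0115 0.025 -125; python3 look.py s26
```

```text
t 22.2 pos [ 0.5522 -0.0115  0.0246] yaw -69.54 tilt [-0.012  0.004 -1.   ] w 0.374 F [-0.4 -0.7 -0.3] T [-0.09  0.01 -0.03] q [-0.68  0.45  0.75  1.87 -0.37  0.98 -0.98]
tool shift [-0.0004 -0.0002 -0.0001] dist 0.0
turn 0.9679
[113, 126, 131, 138, 142, 131, 111, 95, 93, 94, 95, 99, 103, 105, 106, 106, 107, 103, 95, 83, 75, 70, 70, 78, 91, 103, 108, 109, 110, 110, 110, 111, 107, 91]
```

View pics/s26.png

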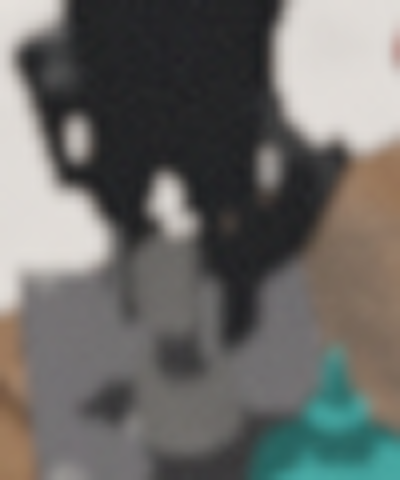

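Call:
{"api": "play_rows", "payload": {
  "increments": "0 0 0 0.138;0 0 0 0.138;0 0 0 0.138;0 0 0 0.138;0 0 0 0.138;0 0 0 0.138;0 0 0 0.138;0 0 0 0"
}}

```text
clock: 23.05
position: [0.5518, -0.0114, 0.0237]
ee_rot: [-0.623, -0.332, 0.629, -0.325]
ft_force: [-0.1, -0.4, 0.8]
grip_width: 0.377
```

```bash
python3 g.py 0.552 -0.0115 0.025 -125; python3 look.py s27
```

```text
t 23.05 pos [ 0.5518 -0.0114  0.0237] yaw -124.58 tilt [-0.013  0.004 -1.   ] w 0.377 F [-0.1 -0.4  0.8] T [-0.06 -0.02  0.04] q [-0.83  0.53  0.96  1.88 -0.52  1.02 -1.82]
tool shift [-0.0013  0.0002 -0.    ] dist 0.001
turn 0.0074
[51, 51, 54, 52, 50, 47, 48, 45, 42, 39, 39, 41, 42, 45, 51, 56, 59, 61, 62, 63, 64, 72, 84, 90, 96, 103, 107, 109, 109, 109, 110, 112, 108, 93]
```

View pics/s27.png

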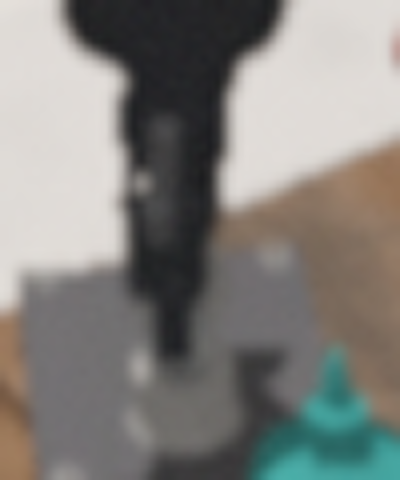

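Call:
{"api": "play_rows", "payload": {
  "increments": "0 0 0 0;0 0 0 0;0 0 0 -0.149;0 0 0 -0.149;0 0 0 -0.149;0 0 0 -0.149;0 0 0 -0.149;0 0 0 -0.149;0 0 0 -0.149;0 0 0 -0.149;0 0 0 -0.149;0 0 0 -0.149;0 0 0 -0.149;0 0 0 -0.149;0 0 0 -0.149;0 0 0 -0.149;0 0 0 -0.149;0 0 0 0",
  "hand": -0.2
}}

```text
clock: 24.9
position: [0.5534, -0.0119, 0.0275]
ee_rot: [-0.032, 0.708, 0.038, 0.704]
ft_force: [0.2, -0.4, -0.6]
grip_width: 0.599
```

```bash
python3 g.py 0.552 -0.0115 0.025 115; python3 look.py s28
```

```text
t 24.9 pos [ 0.5534 -0.0119  0.0275] yaw 5.68 tilt [-0.006  0.008 -1.   ] w 0.599 F [ 0.2 -0.4 -0.6] T [-0.   -0.01 -0.02] q [-0.46  0.38  0.47  1.86 -0.22  0.96  0.22]
tool shift [ 0.0025  0.0005 -0.0013] dist 0.003
turn -1.9079
[185, 192, 201, 208, 206, 187, 158, 130, 114, 108, 107, 107, 107, 109, 109, 109, 110, 108, 102, 93, 85, 81, 78, 82, 94, 105, 109, 110, 110, 110, 112, 114, 112, 96]
```

View pics/s28.png

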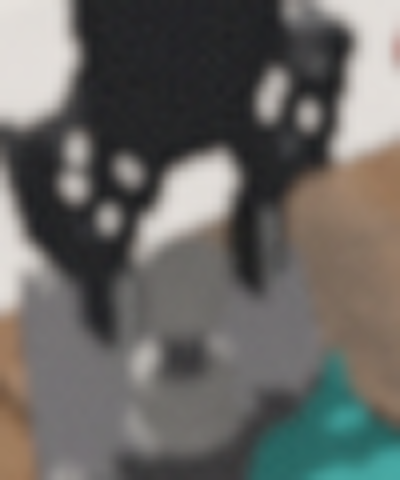

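Call:
{"api": "play_rows", "payload": {
  "increments": "0.001 0.0005 -0.0013 -0.147;0 0 0 -0.147;0 0 0 -0.147;0 0 0 -0.147;0 0 0 -0.147;0 0 0 -0.147;0 0 0 -0.147;0 0 0 -0.147;0 0 0 -0.147;0 0 0 -0.147;0 0 0 -0.147;0 0 0 -0.147;0 0 0 -0.147;0 0 0 0"
}}

```text
clock: 26.35
position: [0.5521, -0.0122, 0.0271]
ee_rot: [-0.598, 0.371, 0.604, 0.374]
ft_force: [-0.8, 0.7, -0.7]
grip_width: 0.602
```

```bash
python3 g.py 0.552 -0.0115 0.023 115.5; python3 look.py s29
```

```text
t 26.35 pos [ 0.5521 -0.0122  0.0271] yaw 116.46 tilt [-0.005  0.008 -1.   ] w 0.602 F [-0.8  0.7 -0.7] T [ 0.02 -0.03 -0.05] q [-0.17  0.35  0.13  1.85 -0.07  0.95  2.03]
tool shift [ 0.0041 -0.0002  0.0006] dist 0.004
turn 0.0167
[183, 196, 205, 209, 203, 186, 155, 125, 109, 106, 107, 107, 108, 108, 109, 109, 110, 109, 101, 87, 74, 68, 69, 78, 93, 104, 109, 110, 110, 111, 111, 111, 107, 91]
```

View pics/s29.png

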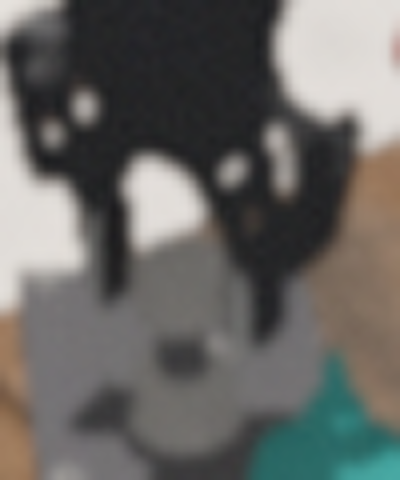

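Call:
{"api": "play_rows", "payload": {
  "increments": "0.004 0 0.0006 0.015;0.002 0 0 0;0 0 0 0;0 0 0 0;0 0 0 0",
  "hand": 0.25
}}

```text
clock: 26.9
position: [0.5519, -0.0116, 0.0206]
ee_rot: [-0.592, 0.382, 0.597, 0.384]
ft_force: [-0.3, 0.1, 0.6]
grip_width: 0.374
```

```bash
python3 g.py 0.552 -0.0115 0.022 115; python3 look.py s30
```

```text
t 26.9 pos [ 0.5519 -0.0116  0.0206] yaw 114.42 tilt [-0.005  0.007 -1.   ] w 0.374 F [-0.3  0.1  0.6] T [-0.02  0.04  0.01] q [-0.18  0.36  0.14  1.85 -0.07  0.94  1.99]
tool shift [-0.0014 -0.0001  0.0001] dist 0.001
turn -0.0101
[106, 124, 133, 135, 134, 126, 114, 100, 95, 96, 99, 101, 103, 105, 105, 106, 106, 105, 99, 87, 76, 70, 71, 79, 93, 105, 109, 110, 110, 110, 111, 111, 107, 92]
```

View pics/s30.png

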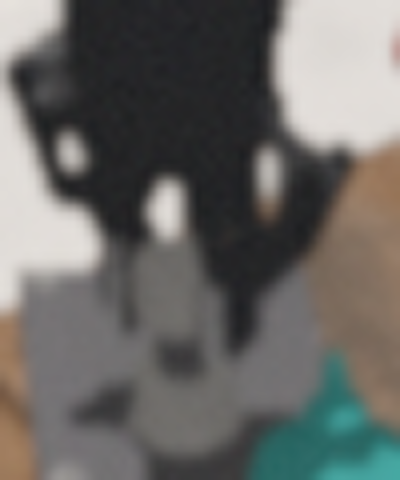

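Call:
{"api": "play_rows", "payload": {
  "increments": "0 0 0 0.145;0 0 0 0.145;0 0 0 0.145;0 0 0 0.145;0 0 0 0.145;0 0 0 0.145;0 0 0 0.145;0 0 0 0.145;0 0 0 0.145;0 0 0 0.145;0 0 0 0.145;0 0 0 0.145;0 0 0 0.145;0 0 0 0"
}}

```text
clock: 28.35
position: [0.5524, -0.0106, 0.0186]
ee_rot: [-0.014, 0.708, 0.019, 0.706]
ft_force: [1.5, -0.4, -0.5]
grip_width: 0.371
```

```bash
python3 g.py 0.552 -0.0115 0.021 -126.5; python3 look.py s31
```

```text
t 28.35 pos [ 0.5524 -0.0106  0.0186] yaw 2.7 tilt [-0.004  0.007 -1.   ] w 0.371 F [ 1.5 -0.4 -0.5] T [-0.06 -0.09  0.05] q [-0.47  0.39  0.49  1.87 -0.23  0.94  0.17]
tool shift [-0.0024 -0.0008 -0.0004] dist 0.003
turn 2.2549
[132, 154, 169, 177, 172, 151, 122, 105, 102, 103, 103, 105, 104, 105, 106, 106, 106, 107, 104, 95, 80, 69, 72, 85, 98, 106, 110, 110, 110, 111, 111, 112, 107, 92]
```

View pics/s31.png

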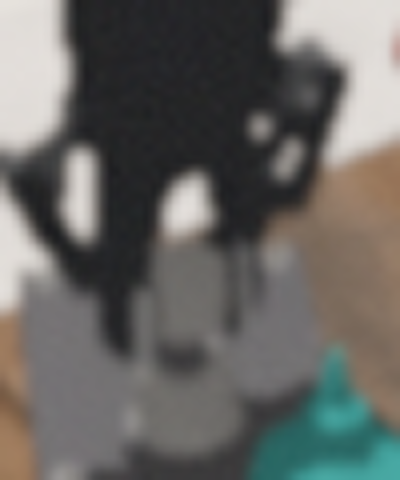

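Call:
{"api": "play_rows", "payload": {
  "increments": "-0.002 -0.0008 0 0.145;0 0 0 0.145;0 0 0 0.145;0 0 0 0.145;0 0 0 0.145;0 0 0 0.145;0 0 0 0.145;0 0 0 0.145;0 0 0 0.145;0 0 0 0.145;0 0 0 0.145;0 0 0 0.145;0 0 0 0.145;0 0 0 0.145;0 0 0 0.145;0 0 0 0.06;0 0 0 0"
}}

```text
clock: 30.1
position: [0.5521, -0.0111, 0.0189]
ee_rot: [0.629, 0.326, -0.629, 0.32]
ft_force: [-0.8, 0.6, 0.5]
grip_width: 0.379
```

```bash
python3 g.py 0.552 -0.0115 0.021 -126.5; python3 look.py s32
```

```text
t 30.1 pos [ 0.5521 -0.0111  0.0189] yaw -125.64 tilt [-0.004  0.009 -1.   ] w 0.379 F [-0.8  0.6  0.5] T [-0.07  0.06  0.05] q [-0.83  0.54  0.96  1.89 -0.53  1.   -1.82]
tool shift [-0.0021  0.0001  0.0004] dist 0.002
turn 0.015
[49, 49, 48, 48, 50, 50, 47, 46, 45, 43, 40, 39, 41, 42, 45, 49, 56, 62, 65, 65, 64, 62, 68, 82, 97, 106, 108, 109, 109, 109, 110, 112, 108, 92]
```

View pics/s32.png

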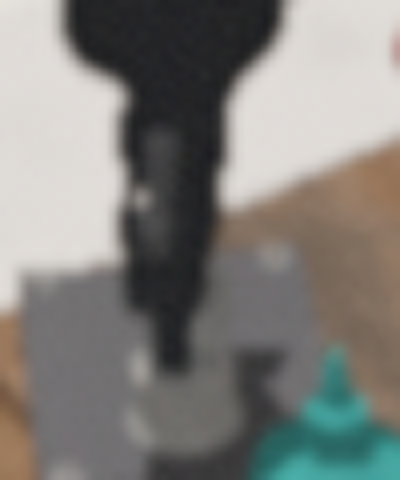

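Call:
{"api": "play_rows", "payload": {
  "increments": "0 0 0 0.015;0 0 0 0;0 0 0 0;0 0 0 0;0 0 0 0",
  "hand": 0.5,
  "squeeze": 40
}}

```text
clock: 30.65
position: [0.5521, -0.011, 0.0191]
ee_rot: [0.63, 0.325, -0.63, 0.317]
ft_force: [0.6, -0.1, 0.7]
grip_width: 0.357
```

```bash
python3 g.py 0.552 -0.0115 0.021 -126.5
```

```text
t 30.65 pos [ 0.5521 -0.011   0.0191] yaw -125.95 tilt [-0.004  0.01  -1.   ] w 0.357 F [ 0.6 -0.1  0.7] T [-0.14 -0.01 -0.01] q [-0.83  0.54  0.96  1.89 -0.53  1.   -1.83]
tool shift [-0.0019  0.0002  0.0004] dist 0.002
turn 0.0096
```

Call:
{"api": "play_rows", "payload": {
  "increments": "-0.001 0 0 0;0 0 0 0;0 0 0 -0.1395;0 0 0 -0.1395;0 0 0 -0.1395;0 0 0 -0.1395;0 0 0 -0.1395;0 0 0 -0.1395;0 0 0 -0.1395;0 0 0 -0.1395;0 0 0 -0.1395;0 0 0 -0.1395;0 0 0 -0.1395;0 0 0 -0.1395;0 0 0 -0.1395;0 0 0 -0.1395;0 0 0 -0.1395;0 0 0 0;0 0 0 0",
  "hand": -0.2
}}

```text
clock: 32.55
position: [0.5512, -0.0106, 0.02]
ee_rot: [0.011, 0.709, -0.004, 0.705]
ft_force: [-0.6, 0.3, 0.4]
grip_width: 0.6
```

```bash
python3 g.py 0.552 -0.0113 0.02 -6; python3 look.py s33
```

```text
t 32.55 pos [ 0.5512 -0.0106  0.02  ] yaw -1.2 tilt [-0.006  0.01  -1.   ] w 0.6 F [-0.6  0.3  0.4] T [-0.02 -0.   -0.05] q [-0.47  0.39  0.49  1.87 -0.24  0.94  0.11]
tool shift [ 0.     -0.0007  0.0008] dist 0.001
turn 0.0837
[182, 208, 218, 217, 209, 188, 159, 137, 126, 117, 109, 106, 106, 107, 107, 108, 108, 109, 110, 109, 102, 89, 78, 82, 95, 105, 109, 110, 111, 111, 111, 112, 108, 92]
```

View pics/s33.png

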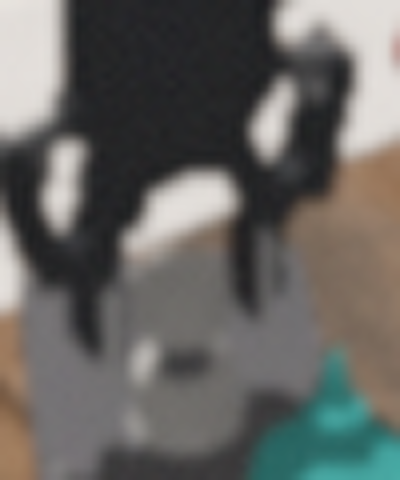

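Call:
{"api": "play_rows", "payload": {
  "increments": "0 -0.0007 0.0008 0.084;0 0 0 0;0 0 0 0"
}}

```text
clock: 32.9
position: [0.5519, -0.0112, 0.0199]
ee_rot: [0.043, 0.708, -0.036, 0.704]
ft_force: [-0.6, 0.3, -0.4]
grip_width: 0.597
```

```bash
python3 g.py 0.552 -0.0113 0.02 -6
```

```text
t 32.9 pos [ 0.5519 -0.0112  0.0199] yaw -6.44 tilt [-0.006  0.009 -1.   ] w 0.597 F [-0.6  0.3 -0.4] T [-0.03  0.03 -0.02] q [-0.49  0.39  0.51  1.87 -0.25  0.95  0.03]
tool shift [-0.0001 -0.0001  0.0001] dist 0.0
turn -0.0076
```

Call:
{"api": "play_rows", "payload": {
  "increments": "0 0 0 0;0 0 0 0;0 0 0 0;0 0 0 0;0 0 0 0;0 0 0 0;0 0 0 0;0 0 0 0",
  "hand": 1,
  "squeeze": 40
}}

```text
clock: 33.7
position: [0.5524, -0.0112, 0.0202]
ee_rot: [0.042, 0.708, -0.036, 0.704]
ft_force: [0.6, 0.2, 0.0]
grip_width: 0.355
```

```bash
python3 g.py 0.552 -0.0113 0.02 -6; python3 look.py s34; python3 - <<'E'
from h import *
s=camera("scene"); cv2.imwrite("pics/s35.png",cv2.resize(s["img"],None,fx=1.5,fy=1.5)); t=camera("top"); cv2.imwrite("pics/t35.png",cv2.resize(t["img"],None,fx=1.5,fy=1.5))
E
```

```text
t 33.7 pos [ 0.5524 -0.0112  0.0202] yaw -6.32 tilt [-0.005  0.009 -1.   ] w 0.355 F [0.6 0.2 0. ] T [-0.03 -0.18 -0.08] q [-0.49  0.39  0.51  1.87 -0.24  0.94  0.03]
tool shift [ 0.0002 -0.0001 -0.0004] dist 0.0
turn -0.0056
[167, 188, 199, 204, 198, 179, 152, 133, 124, 115, 108, 105, 104, 105, 106, 106, 107, 108, 108, 105, 93, 76, 70, 78, 94, 106, 109, 110, 111, 110, 111, 112, 107, 92]
```

View pics/s34.png

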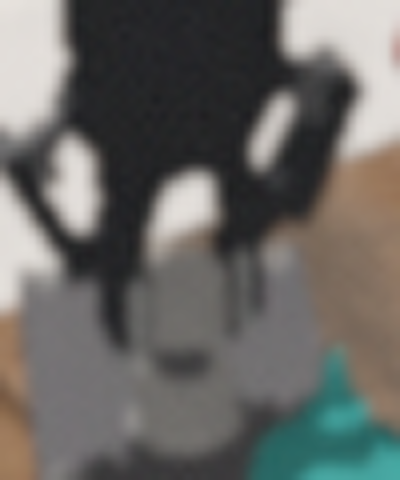

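View pics/s35.png

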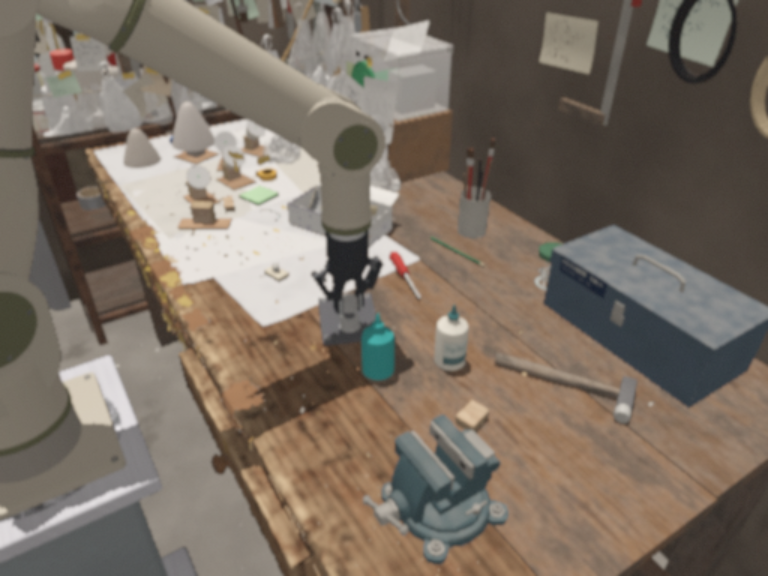

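View pics/t35.png

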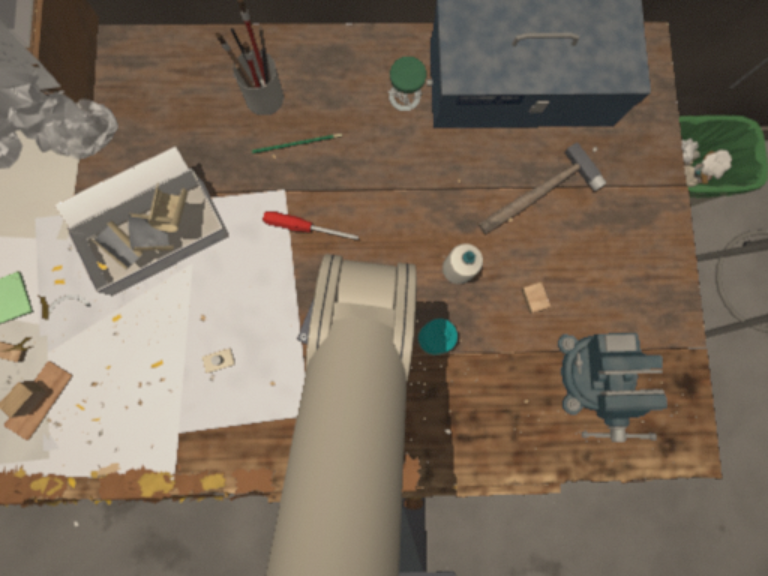

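```bash
python3 -c "
from workcell import workorder; print(workorder.hand_in())"; python3 g.py
```

```text
the job is handed in; nothing more can be done
None
the job is handed in; nothing more can be done
```

The job is handed in. I handed in at about 34 s with the fingers closed on the bolt's head at 40 N; no verdict was reported.

- **Bottle:** it stands upright on the bench at about (0.662, -0.182), roughly 20 cm from the bolt. I saw it standing in both camera views.
- **Backing off:** I turned the bolt backward with loose fingers. It dropped after about 60° of turning, somewhere within the last 9° step. In the picture the head sank about 2 px, roughly 7 mm, and the fingers were loose, so it was not hanging in them.
- **Forward turn:** by jaw angle I counted about 360° forward, with one regrip partway. The head then sank another 2.2 px, about 8 mm, which matches one turn. With the fingers open for a moment, the same edge read nearer 10 mm, so the picture alone is only good to about 2 mm.
- **Final grip:** the opening reads 0.355, about 30 mm, which matches the head across its flats.
- **Bystanders:** the screwdriver, plug block and plywood offcut look unmoved in the last views.

**Checks that disagreed:**
- **Tool height:** the fingers looked about 3 cm higher in the pictures than the reported tool height and the stated gripper sizes imply. I set heights by the pictures and by contact instead.
- **Wrist force:** it showed no clear rise when the bottle touched the bench. I judged that contact by the height stopping and by the picture.

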